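# Faulty strip into the locked reject box

## Task

One of the three assembled strips in the wooden jig has no clip in the middle: take that one out and push it in over the feed tray and through the spring flap of the red reject box, until all of it has dropped inside and the flap has swung shut behind it. Do not lean hard on the box, and leave the two good strips, the tools and everything else as they lie.

Things in the scene. Friction and masses are not known exactly. Their poses are not given: they have to be found in the camera images.
- bad_strip: faulty strip, no clip in the middle: grey steel U-channel, open on top, 180 mm long, 26 wide, 16 high, 0.1 to 0.2 kg, two black saddle clips (22 long, 34 wide, tops 22.5 above the underside) centred 55 mm either side of its middle, else bare. Origin: centre of underside; x along its length, z up; both ends alike. Starts in any of the jig's three nests
- bad_end_a (a point): centre of the +x end face of the faulty strip's channel, 90 mm from its middle, 8 mm above its underside
- bad_end_b (a point): centre of the -x end face of the faulty strip's channel, 90 mm from its middle, 8 mm above its underside
- good_strip_a: a good strip: the same channel with a third black clip in the middle; lies in another nest of the jig and stays there. Axes as for the faulty strip
- good_strip_b: the other good strip, also with three clips, in the remaining nest of the jig; stays there
- jig: fixed pine board 250 (x) by 290 (y) by 18 mm with three nests along y at x = -72, 0, 72 mm. A strip lies on it (underside 18 mm above the table), its ends in 30 mm grooves between pine blocks 15 mm high, standing 70 to 104 mm either side of the middle; between the block rows the strips' sides are free, 38 mm from clip to clip. Origin: centre of its underside, on the table
- box: locked red steel reject box, fixed. Origin: on the table under the middle of the port; x points into the box, z up. Body x = 0 to 280 mm, 220 wide (y), 200 high, clear lid and clear +y side. Front wall 4 mm thick, outer face at x = 0; above the port it rises to the lid, so an upright gripper cannot come close: lean it. Inner floor 21 mm above the table, 24 below the sill
- port (a point): middle of the port's sill at the outer face of the wall, 45 mm above the table; axes as the box. Port 84 mm wide (y), 66 high, its top edge 111 above the table. The sill is 4 mm deep (x = 0 to 4); a strip whose tail is pushed past it drops 24 mm and lies inside. Once over half of it is in, its nose tips down and its tail rises up to 25 mm off the tray until pushed on
- tray_end (a point): middle of the outer edge of the level steel feed tray, which runs from here (box x = -150 mm) to the sill at sill height, 45 mm above the table; axes as the box. Side lips 12 mm high, 110 mm apart, narrowing over the last 60 mm to 80 mm at the port. A strip lies still on it
- flap (a joint): aluminium flap 80 mm wide, 61 long, hinged along its top (box x = 11 mm, 111 above the table), swings into the box only. 0 = shut (upright), positive = open (rad), stop at 1.4. A light spring shuts it: about 1 N at its lower edge starts it, about 3 N wide open. A strip lifts it to about 0.5 (channel) to 0.8 (clips); it slides over a strip going in and catches on one pulled back
- flap_edge (a point): middle of the flap's lower edge; shut, it hangs 5 mm above sill height, 11 mm behind the wall's outer face
- screwdriver: screwdriver with an orange handle lying on the table beyond the jig; bystander
- mallet: rubber-headed mallet with a wooden handle lying on the table beyond the feed tray; bystander
- tape_roll: amber roll of tape 96 mm across, 48 mm high, lying flat on the table beyond jig and tray; bystander
- loose_clip: a single black clip lying on the bare margin of the jig board, on the side towards the red box; bystander
Mind the look-alikes: they are no part of the job. What is shaped like the bad_strip but green is not meant.

How it is judged:
By the outcome, as a careful person would: the job done as asked, in the order asked, and still so for the second after the job is handed in, with the robot touching nothing.
It also fails if it takes over 53 s, if anything falls off the work surface, if the arm or the gripper's body presses on something with over 40 N, if the wrist force passes 120 N, or if a joint passes its speed limit or range.

## Robot

A 7-joint arm with a two-finger parallel gripper is mounted at the origin on the work surface. World frame = base frame: x ahead of the robot, y to its left, z up, the work surface at z = 0. Lengths are in m, angles in rad, forces in N, time in s.
With the tool pointing down it reaches from about 0.425 to 0.875 m from the base axis. Payload 4.7 kg.
Tool frame: the origin (TCP) lies midway between the tips of the shut fingers; the grasp point (between the pads) lies 19 mm behind it; z points along the fingers, x is the direction in which the jaws open and shut, and the axes are right-handed (so a half turn about z gives the same grasp; the last joint's range is limited). The gripper opens to 85 mm and grips with 20 to 120 N. Pads are 22 mm wide; open, the fingers measure 114 mm over their backs; the gripper's body (76 mm by 85 mm) begins 54 mm behind the grasp point. The pads swing forward as they close: fully open they stand 13 mm farther back than shut.
Start: joints at [-1.181, 0.321, -0.07, 1.45, 0.023, 1.371, -0.057], TCP at [0.239, 0.605, 0.199] pointing down, gripper open.
Joint ranges: [-2.86, 2.86], [-0.3, 2.09], [-1.38, 1.24], [0.06, 2.45], [-1.56, 4.7], [0.09, 2.05], [-2.69, 2.69]. Speed limits (rad/s): [2.57, 2.57, 3.14, 3.14, 3.14, 3.14, 3.14].

## Interface

Orientations are given as [roll, pitch, yaw] about the fixed x, y, z axes, in that order (R = Rz(yaw) Ry(pitch) Rx(roll)).
In Python, from station import robot, optics, ticket gives the robot as it stands.
- The arm moves only by the tool step_arm, never from a script. Its argument "targets" is one flat list of numbers, 7 for each row, row after row: the turn, a rotation vector about the tool's x, y, z in degrees, then the shift along the tool's x, y, z in m, then the finger opening in m, from 0 to 0.0854. In form: [rx, ry, rz, dx, dy, dz, gripper, rx, ry, rz, dx, dy, dz, gripper, ...]. A call has exactly 8 rows; each row is the pose to reach, as a shift and turn from the pose commanded when the call began, along the tool's axes at that moment; what a row does not reach only later rows make up. A row lasts 1/10 s, in which the tool goes at most 50 mm and 8.59 degrees, less where a joint would pass 70% of its speed; a pose out of reach is approached as far as the arm can. A call with a gripper value outside its range is refused whole. The fingers move at their own pace and stop on an object; "squeeze" is the grip in N (left out, the last holds). Time passes only in rows, so rows that repeat a pose let the fingers close, or fill a call up. It gives the time, the measured TCP pose, the force and the opening at its end, in the units of the state.
- robot.observe(): the state, without advancing time (a new reading comes with each control period).
- optics.snapshot(name): name is "scene" or "top" or "wrist"; returns (picture, depth): 480x640x3 uint8, red, green, blue; 480x640 float32, m along the optical axis (not along the pixel's ray), 0 where there is no reading.
- optics.camera_info(name): a dict with "fx", "fy", "cx", "cy" (pixels), "T" (4x4, takes a point from camera to world coordinates); the wrist camera has in their place "T_tool_cam" (4x4, takes a point from camera to tool coordinates, whose origin is the TCP and whose axes are the tool frame's). Camera axes: x right, y down, z forward; pixel columns grow to the right and rows downward; lengths in m; the calibration is good to about 2 mm. A picture is of the moment at which its call begins: read the wrist's pose just before it. camera_info takes no time and is no camera call.
- ticket.finish_job(): hands the job in, once; it reports no verdict.
Trained networks look in the newest picture that a camera, given by its name, has taken for a name from the list of things; names that differ only in an ending like _2 or _b are one class to them, and where a whole thing is asked for, a point or a joint stands for the part that bears it (a point fixed in the world has none). Each returns a list of dicts, best first, with "score" (0 to 1); they miss things now and then, are a little off and sometimes report something else, mostly with a low value. They report only what shows in the picture. A call takes as long as a camera call. They do not tell look-alikes from the thing itself.
- optics.spot_in(camera, thing): "position" ([x, y, z] in m, in the coordinates of the camera as it stood for that picture, good to about 4 mm: the middle of the surface that is visible of it).
- optics.outline_of(camera, thing): "pixels" (480x640 bool, what is visible of it).
The state is a dict: "clock": time; "joints": joint angles; "joint_velocities": joint speeds; "tau": joint torques, N m; "tool_pos": TCP position; "tcp_rot": TCP orientation; "force": force on the tool from outside, world axes, zero at the start; "ft_torque": the same for the moment, N m; "gripper_width": opening from 0.0 (shut) to 1.0 (fully open).
Only numpy, scipy, OpenCV 4.12 (cv2) and the standard library are available. Lean on these libraries where they do the work, as an engineer would, in place of code of your own. Each camera call takes 0.05 s, during which the arm holds its last target.

## Working session

There is one attempt and no reset: what is moved stays moved. The work goes in short steps, Python scripts to look and compute and a tool call to move; the robot and the scene stay as the last step left them, time stands still between calls to the robot, and variables do not carry over. Pictures are saved under pics/ and viewed, and the job is handed in when it is done.

Besides the shell and the picture viewer there is one more tool, called in YAML: its name, and indented under it one key for each argument. step_arm: Moves the arm, as the interface text tells. Its arguments: {"type":"object","properties":{"targets":{"type":"array","items":{"type":"number"}},"squeeze":{"type":"number"}},"required":["targets"]}

```bash
ls; mkdir -p pics
python3 - <<'E'
from station import robot, optics, ticket
import cv2,numpy as np
s=robot.observe(); print({k:np.round(v,3).tolist() for k,v in s.items()})
for n in ("scene","top"):
    p,d=optics.snapshot(n); cv2.imwrite(f"pics/{n}0.png",p[:,:,::-1]); np.savez(f"{n}0.npz",p=p,d=d)
    c=optics.camera_info(n); print(n,{k:np.round(v,4).tolist() for k,v in c.items()})
E
```

```text
pics
{'clock': 0.0, 'joints': [-1.181, 0.322, -0.07, 1.452, 0.023, 1.371, -0.057], 'joint_velocities': [-0.0, -0.002, 0.002, 0.0, 0.001, -0.001, -0.003], 'tau': [-0.0, -49.359, -0.382, -31.433, 0.013, 0.012, -0.0], 'tool_pos': [0.238, 0.604, 0.198], 'tcp_rot': [3.141, 0.002, 1.195], 'force': [-0.039, -0.256, 0.336], 'ft_torque': [0.041, 0.044, 0.009], 'gripper_width': 1.0}
scene {'fx': 611.3291, 'fy': 611.3291, 'cx': 327.3864, 'cy': 237.1961, 'T': [[-0.7392, 0.5717, -0.356, 0.9027], [0.6734, 0.6237, -0.3968, 0.5542], [-0.0048, -0.5331, -0.846, 0.9581], [0.0, 0.0, 0.0, 1.0]]}
top {'fx': 445.5706, 'fy': 445.5706, 'cx': 313.6986, 'cy': 243.1886, 'T': [[-0.0173, -0.9832, 0.1816, 0.4158], [-0.9994, 0.0227, 0.0274, 0.1484], [-0.0311, -0.181, -0.983, 0.9434], [0.0, 0.0, 0.0, 1.0]]}
```

View pics/scene0.png

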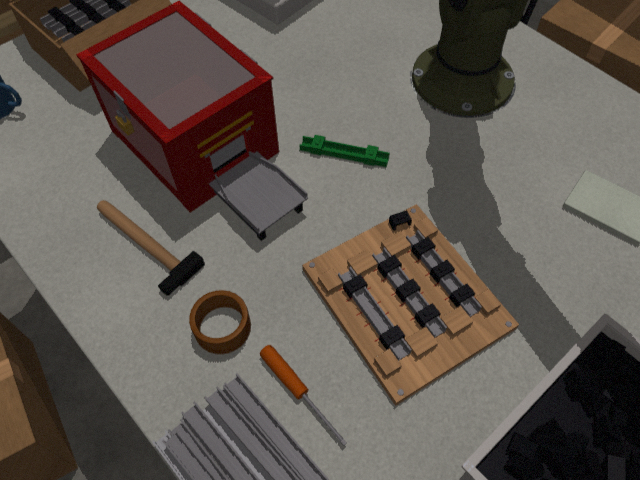

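View pics/top0.png

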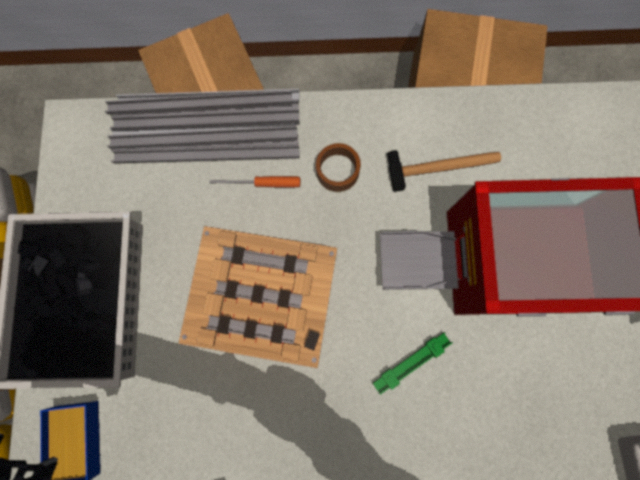

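```bash
cat > h.py <<'E'
import numpy as np,cv2
from station import robot,optics,ticket
def world(n,uv,z,T=None):
    c=optics.camera_info(n)
    u,v=uv; p=np.array([(u-c["cx"])/c["fx"]*z,(v-c["cy"])/c["fy"]*z,z,1])
    return (c["T"]@p)[:3]
def cloud(n,d):
    c=optics.camera_info(n); v,u=np.mgrid[:480,:640]
    P=np.stack([(u-c["cx"])/c["fx"]*d,(v-c["cy"])/c["fy"]*d,d,np.ones_like(d)],-1)
    return (P@c["T"].T)[...,:3]
def proj(n,p):
    c=optics.camera_info(n); q=np.linalg.inv(c["T"])@np.append(p,1)
    return c["fx"]*q[0]/q[2]+c["cx"],c["fy"]*q[1]/q[2]+c["cy"]
E
python3 - <<'E'
from h import *
for n in("top","scene"):
    T=optics.camera_info(n)["T"]
    for t in("bad_strip","good_strip_a","jig","box","port","flap"):
        try:
            for r in optics.spot_in(n,t)[:3]: print(n,t,round(r["score"],2),np.round(T@np.append(r["position"],1),3)[:3])
        except Exception as e: print(n,t,e)
E
python3 - <<'E'
from h import *
t=np.load("top0.npz")
p=t["p"];
crop=cv2.resize(p[215:375,170:340],None,fx=4.5,fy=3.75,interpolation=cv2.INTER_CUBIC); cv2.imwrite("pics/c1.png",crop[:,:,::-1])
crop=cv2.resize(p[170:330,365:525],None,fx=3.75,fy=3.75,interpolation=cv2.INTER_CUBIC); cv2.imwrite("pics/c2.png",crop[:,:,::-1])
E
```

```text
top bad_strip 0.9 [0.552 0.279 0.024]
top bad_strip 0.69 [ 0.34  -0.019  0.009]
top good_strip_a 0.73 [0.483 0.285 0.032]
top good_strip_a 0.7 [0.411 0.302 0.033]
top good_strip_a 0.61 [0.557 0.279 0.028]
top jig 0.94 [0.474 0.291 0.019]
top jig 0.37 [ 0.752 -0.077  0.024]
top box 0.92 [ 0.539 -0.189  0.2  ]
top port 0.98 [ 0.543 -0.195  0.197]
top flap 0.47 [ 0.545 -0.12   0.065]
scene bad_strip 0.91 [ 0.34  -0.02   0.013]
scene bad_strip 0.64 [0.555 0.284 0.028]
scene good_strip_a 0.95 [0.418 0.317 0.032]
scene good_strip_a 0.89 [0.485 0.293 0.035]
scene jig 0.81 [0.508 0.313 0.021]
scene box 0.23 [0.758 0.122 0.042]
scene port 0.81 [ 0.562 -0.158  0.188]
scene port 0.58 [0.554 0.283 0.028]
scene flap 0.86 [ 0.545 -0.12   0.074]
scene flap 0.66 [0.486 0.296 0.035]
scene flap 0.65 [0.554 0.282 0.03 ]
```

View pics/c1.png

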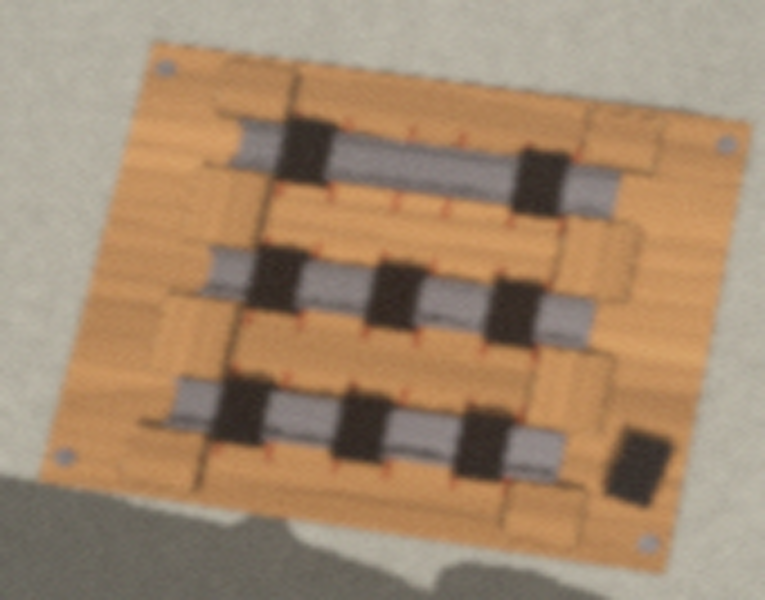

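View pics/c2.png

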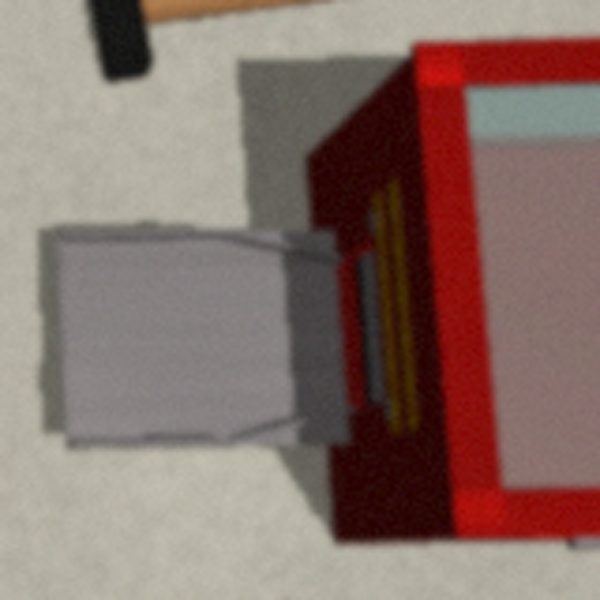

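```bash
cat >> h.py <<'E'
def ray(n,uv,z):
    c=optics.camera_info(n); r=c["T"][:3,:3]@np.array([(uv[0]-c["cx"])/c["fx"],(uv[1]-c["cy"])/c["fy"],1]); o=c["T"][:3,3]
    return o+r*(z-o[2])/r[2]
E
python3 - <<'E'
from h import *
f=lambda u,v:(170+u/4.5-.4,215+v/3.75-.4)
a=ray("top",f(306,149),.0405);b=ray("top",f(541,181),.0405)
print("clips top",a,b,(a+b)/2,np.degrees(np.arctan2(*(b-a)[[1,0]])),np.linalg.norm(b-a))
a=ray("top",f(238,141),.034);b=ray("top",f(620,194),.034)
print("ends top",a,b,(a+b)/2,np.degrees(np.arctan2(*(b-a)[[1,0]])),np.linalg.norm(b-a))
d={}
for n in("top","scene"):
    t=np.load(n+"0.npz"); C=cloud(n,t["d"]); p=t["p"].astype(int)
    black=(p.max(-1)<70)
    red=(p[...,0]>1.8*p[...,1])&(p[...,0]>2*p[...,2])&(p[...,0]>60)
    m=black&(C[...,2]>.035)&(C[...,2]<.05)&(abs(C[...,0]-.552)<.035)&(abs(C[...,1]-.28)<.09)&(t["d"]>0)
    for s in(1,-1):
        q=C[m&((C[...,1]-.28)*s>0)]; print(n,"clip",len(q),q.mean(0).round(4),np.percentile(q,[2,98],axis=0).round(3).tolist())
    w=red&(C[...,2]>.06)&(C[...,2]<.185)&(C[...,1]<-.05)&(C[...,1]>-.2)&(abs(C[...,0]-.54)<.09)&(t["d"]>0)
    q=C[w]; 
    if len(q)>50:
        A=np.c_[q[:,0],np.ones(len(q))]; y=q[:,1]
        for _ in range(5):
            k=np.linalg.lstsq(A,y,rcond=None)[0]; r=abs(A@k-y)
            if (r<.006).sum()>20: A=A[r<.006];y=y[r<.006]
        print(n,"wall y=kx+c",k,len(y),"yaw deg",np.degrees(np.arctan(k[0])), "at .54",k@[.54,1])
    l=red&(C[...,2]>.19)&(C[...,2]<.215)&(t["d"]>0); q=C[l]
    print("lid",len(q),cv2.minAreaRect(q[:,:2].astype(np.float32)),np.median(q[:,2]))
    g=(C[...,2]>.035)&(C[...,2]<.065)&(C[...,1]<.06)&(C[...,1]>-.11)&(abs(C[...,0]-.545)<.08)&(t["d"]>0)&~red
    q=C[g]; print("tray",len(q),cv2.minAreaRect(q[:,:2].astype(np.float32)),np.median(q[:,2]))
    h=(C[...,2]>.052)&(C[...,2]<.065)&(C[...,1]<.06)&(C[...,1]>-.04)&(abs(C[...,0]-.545)<.08)&(t["d"]>0)
    for s in (1,-1):
        q=C[h&((C[...,0]-.545)*s>0)]
        if len(q)>5: print("lip",s,len(q),q.mean(0),np.polyfit(q[:,1],q[:,0],1))
    for o in ((b-a),): pass
E
```

```text
clips top [0.56283668 0.33101242 0.0405    ] [0.54274394 0.22319927 0.0405    ] [0.55279031 0.27710585 0.0405    ] -100.5568934126238 0.10966946719377944
ends top [0.56909699 0.36402835 0.034     ] [0.53568044 0.18760124 0.034     ] [0.55238871 0.2758148  0.034     ] -100.72517707407086 0.179563897678745
top clip 142 [0.5619 0.3316 0.0409] [[0.547, 0.322, 0.038], [0.576, 0.342, 0.045]]
top clip 137 [0.5412 0.2241 0.041 ] [[0.526, 0.214, 0.036], [0.556, 0.233, 0.046]]
top wall y=kx+c [-0.00329419 -0.11021812] 55 yaw deg -0.18874274281580222 at .54 -0.1119969858178707
lid 5645 ((0.5426045656204224, -0.246616929769516), (0.2772284150123596, 0.22644031047821045), 89.77415466308594) 0.20294565410551124
tray 4260 ((0.5421695113182068, -0.03571924567222595), (0.1165848895907402, 0.1484740823507309), 0.0061744083650410175) 0.045069528654757884
lip 1 74 [ 0.59806714 -0.00321549  0.05628737] [-0.00188203  0.59806109]
lip -1 66 [ 0.48534813 -0.00073637  0.05675312] [-0.01265069  0.48533881]
scene clip 298 [0.5658 0.3324 0.0405] [[0.549, 0.319, 0.035], [0.583, 0.344, 0.044]]
scene clip 264 [0.5458 0.2247 0.0407] [[0.528, 0.211, 0.036], [0.563, 0.237, 0.045]]
lid 4554 ((0.543462872505188, -0.2532845735549927), (0.2910083532333374, 0.22898608446121216), 89.87673950195312) 0.20295905259773978
tray 4233 ((0.5404189825057983, -0.035093918442726135), (0.15015333890914917, 0.1260107457637787), 89.46380615234375) 0.045254802036556074
lip 1 87 [ 0.60170981 -0.00273877  0.05606483] [-1.46671060e-04  6.01709405e-01]
lip -1 94 [ 0.48860922 -0.00211746  0.05591312] [-0.00612471  0.48859625]
```

```bash
cat >> h.py <<'E'
from scipy.spatial.transform import Rotation as Rn
def Rl(yaw,lean):  # yaw deg of tool x, lean deg toward tool y
    return Rn.from_euler("xyz",[np.pi,0,np.radians(yaw)])*Rn.from_rotvec([-np.radians(lean),0,0])
def cur():
    s=robot.observe(); return s,np.array(s["tool_pos"]),Rn.from_euler("xyz",s["tcp_rot"])
def delta(pos,yaw,lean):
    s,p,R=cur(); G=Rl(yaw,lean)
    print("t",round(s["clock"],2),"pos",p.round(4),"rot",np.round(s["tcp_rot"],3),"F",np.round(s["force"],1),"g",round(s["gripper_width"],3))
    print("->",np.round(pos,4),(R.inv()*G).as_rotvec(degrees=True).round(1).tolist(),R.inv().apply(np.array(pos)-p).round(4).tolist())
C=np.array([.5535,.278]); D=np.array([np.cos(np.radians(-100.6)),np.sin(np.radians(-100.6))])
E
python3 - <<'E'
from h import *
delta(np.append(C-.008*D,.124),-10.6,30)
E
```

```text
t 0.7 pos [0.2386 0.6047 0.1992] rot [ 3.142 -0.     1.195] F [-0.2 -1.  -0.5] g 1.0
-> [0.555  0.2859 0.124 ] [-25.0, -20.7, 77.1] [-0.1805, 0.4113, 0.0752]
```

step_arm:
  targets: [-25,-20.7,77.1,-0.1805,0.4113,0.075,0.048,-25,-20.7,77.1,-0.1805,0.4113,0.075,0.048,-25,-20.7,77.1,-0.1805,0.4113,0.075,0.048,-25,-20.7,77.1,-0.1805,0.4113,0.075,0.048,-25,-20.7,77.1,-0.1805,0.4113,0.075,0.048,-25,-20.7,77.1,-0.1805,0.4113,0.075,0.048,-25,-20.7,77.1,-0.1805,0.4113,0.075,0.048,-25,-20.7,77.1,-0.1805,0.4113,0.075,0.048]

```text
clock: 1.5
tool_pos: [0.5173, 0.324, 0.1333]
tcp_rot: [2.702, 0.054, 0.053]
force: [0.9, -0.2, 0.1]
gripper_width: 0.56
```

Run:
```python
from h import *
delta(np.append(C-.008*D,.124),-10.6,30)
```

```text
t 1.5 pos [0.5173 0.324  0.1333] rot [2.702 0.054 0.053] F [ 0.9 -0.2  0.1] g 0.56
-> [0.555  0.2859 0.124 ] [-4.4, -3.6, 13.5] [0.036, 0.0332, 0.0237]
```

step_arm:
  targets: [-4.4,-3.6,13.5,0.036,0.033,0.023,0.048,-4.4,-3.6,13.5,0.036,0.033,0.023,0.048,-4.4,-3.6,13.5,0.036,0.033,0.023,0.048,-4.4,-3.6,13.5,0.036,0.033,0.023,0.048,-4.4,-3.6,13.5,0.036,0.033,0.023,0.048,-4.4,-3.6,13.5,0.036,0.033,0.023,0.048,-4.4,-3.6,13.5,0.036,0.033,0.023,0.048,-4.4,-3.6,13.5,0.036,0.033,0.023,0.048]

```text
clock: 2.3
tool_pos: [0.554, 0.2876, 0.125]
tcp_rot: [2.62, 0.001, -0.179]
force: [0.3, -0.6, -0.1]
gripper_width: 0.559
```

Run:
```python
from h import *
delta(np.append(C-.008*D,.124),-10.6,30)
s,P,R=cur()
p,d=optics.snapshot("wrist"); cv2.imwrite("pics/w1.png",p[:,:,::-1]); np.savez("w1.npz",p=p,d=d,P=P,R=R.as_matrix())
c=optics.camera_info("wrist"); print({k:np.round(v,3).tolist() for k,v in c.items()})
T=np.eye(4);T[:3,:3]=R.as_matrix();T[:3,3]=P;T=T@c["T_tool_cam"]
for t in("bad_strip","good_strip_a"):
    for r in optics.spot_in("wrist",t)[:3]: print(t,round(r["score"],2),np.round(T@np.append(r["position"],1),4)[:3])
v,u=np.mgrid[:480,:640]
Q=np.stack([(u-c["cx"])/c["fx"]*d,(v-c["cy"])/c["fy"]*d,d,np.ones_like(d)],-1)@T.T
m=(p.max(-1)<70)&(d>0)&(Q[...,2]>.034)&(Q[...,2]<.047)&(abs(Q[...,0]-.553)<.035)&(abs(Q[...,1]-.278)<.09)
for s in(1,-1):
    q=Q[m&((Q[...,1]-.28)*s>0)][:,:3]
    if len(q): print(len(q),q.mean(0),np.percentile(q,[2,98],axis=0).round(3).tolist(), cv2.minAreaRect(q[:,:2].astype(np.float32)))
```

```text
t 2.3 pos [0.554  0.2876 0.125 ] rot [ 2.62e+00  1.00e-03 -1.79e-01] F [ 0.3 -0.6 -0.1] g 0.559
-> [0.555  0.2859 0.124 ] [-0.1, -0.1, 0.3] [0.0013, 0.0008, 0.0016]
{'fx': 402.883, 'fy': 402.883, 'cx': 313.349, 'cy': 240.307, 'T_tool_cam': [[1.0, -0.0, 0.001, -0.0], [-0.0, 0.959, 0.283, -0.072], [-0.001, -0.283, 0.959, -0.175], [0.0, 0.0, 0.0, 1.0]]}
bad_strip 0.79 [0.3168 0.0403 0.0132]
bad_strip 0.69 [0.5587 0.3226 0.0315]
bad_strip 0.58 [ 0.526  -0.0462  0.0441]
good_strip_a 0.86 [0.4886 0.3218 0.0326]
good_strip_a 0.68 [0.4164 0.3341 0.0365]
2594 [0.56499572 0.33433675 0.04089392] [[0.548, 0.322, 0.036], [0.581, 0.345, 0.044]] ((0.5642528533935547, 0.3339829444885254), (0.02480916865170002, 0.03450572118163109), 79.2203598022461)
1134 [0.54420449 0.22772119 0.04054854] [[0.527, 0.214, 0.035], [0.561, 0.237, 0.044]] ((0.5435335636138916, 0.22501078248023987), (0.02270260453224182, 0.03438207879662514), 80.3416748046875)
```

View pics/w1.png

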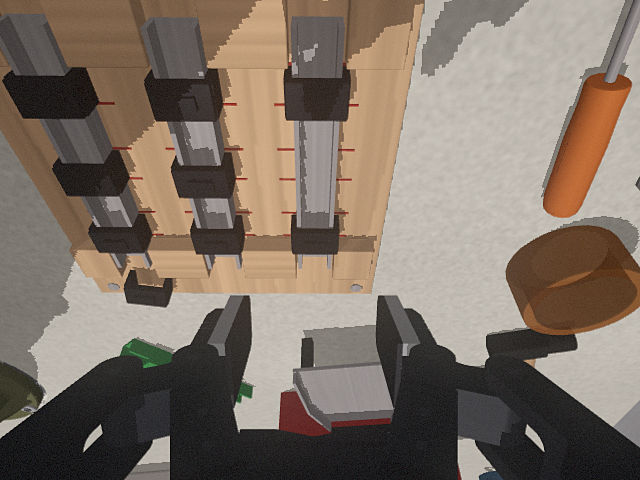

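```bash
sed -i 's/^C=np.array(\[.5535,.278\])/C=np.array([.554,.279])/' h.py
python3 - <<'E'
from h import *
delta(np.append(C-.008*D,.124),-10.6,30)
delta(np.append(C-.008*D,.024),-10.6,30)
E
```

```text
t 2.45 pos [0.5542 0.2872 0.1247] rot [ 2.62e+00  1.00e-03 -1.80e-01] F [ 0.2 -0.8  0.4] g 0.568
-> [0.5555 0.2869 0.124 ] [-0.1, -0.1, 0.3] [0.0013, -0.0003, 0.0006]
t 2.45 pos [0.5542 0.2872 0.1247] rot [ 2.62e+00  1.00e-03 -1.80e-01] F [ 0.2 -0.8  0.4] g 0.568
-> [0.5555 0.2869 0.024 ] [-0.1, -0.1, 0.3] [0.0015, -0.0501, 0.0873]
```

step_arm:
  targets: [-0.1,-0.1,0.3,0.0013,-0.013,0.022,0.048,-0.1,-0.1,0.3,0.0013,-0.026,0.044,0.048,-0.1,-0.1,0.3,0.0014,-0.036,0.062,0.048,-0.1,-0.1,0.3,0.0015,-0.044,0.077,0.048,-0.1,-0.1,0.3,0.0015,-0.05,0.087,0.048,-0.1,-0.1,0.3,0.0015,-0.05,0.087,0.048,-0.1,-0.1,0.3,0.0015,-0.05,0.087,0.02,-0.1,-0.1,0.3,0.0015,-0.05,0.087,0.02]
  squeeze: 40

```text
clock: 3.25
tool_pos: [0.5564, 0.2872, 0.0254]
tcp_rot: [2.619, -0.001, -0.186]
force: [0.2, 0.4, 0.3]
gripper_width: 0.242
```

step_arm:
  targets: [0,0,0,0,0,0,0.015,0,0,0,0,0,0,0.015,0,0,0,0,0,0,0.015,0,0,0,0,0,0,0.015,0,0,0,0,0,0,0.015,0,0,0,0,0,0,0.015,0,0,0,0,0,0,0.015,0,0,0,0,0,0,0.015]

```text
clock: 4.05
tool_pos: [0.5556, 0.2867, 0.0241]
tcp_rot: [2.617, 0.0, -0.186]
force: [-0.8, 0.4, -0.0]
gripper_width: 0.174
```

Run:
```python
from h import *
delta(np.append(C-.008*D,.024),-10.6,30)
p,d=optics.snapshot("wrist"); cv2.imwrite("pics/w2.png",p[:,:,::-1])
```

```text
t 4.05 pos [0.5556 0.2867 0.0241] rot [ 2.617  0.    -0.186] F [-0.8  0.4 -0. ] g 0.174
-> [0.5555 0.2869 0.024 ] [0.0, 0.0, -0.0] [-0.0002, -0.0002, 0.0]
```

View pics/w2.png

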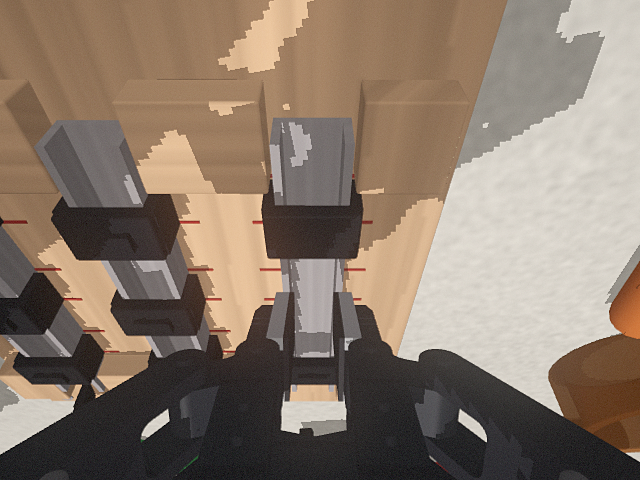

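Run:
```python
from h import *
p=cv2.imread("pics/w2.png")[240:440,210:430]; cv2.imwrite("pics/w2c.png",cv2.resize(p,None,fx=3,fy=3,interpolation=cv2.INTER_CUBIC))
p,d=optics.snapshot("scene"); cv2.imwrite("pics/s2.png",cv2.resize(p[180:420,250:550],None,fx=2.4,fy=2.4)[:,:,::-1])
```

```text
(no output)
```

View pics/w2c.png

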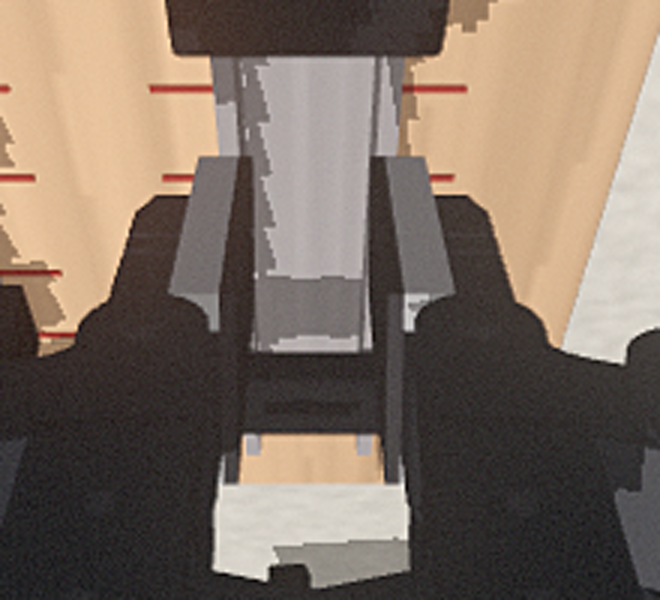

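View pics/s2.png

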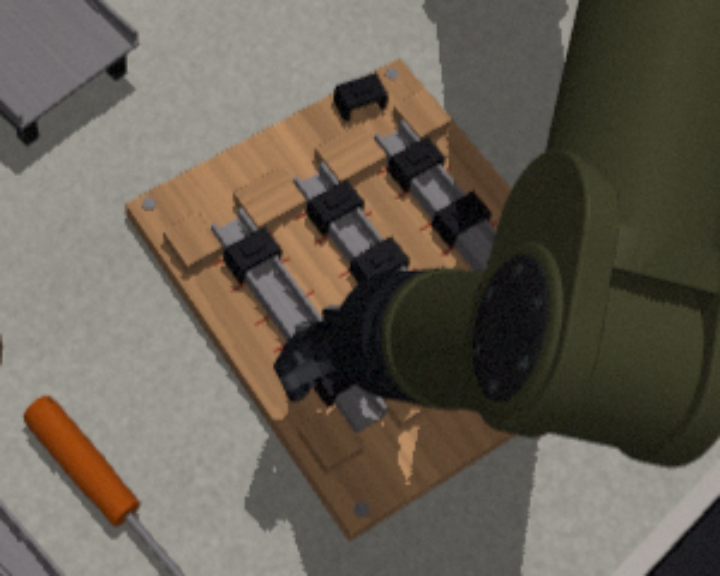

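step_arm:
  targets: [0,0,0,0,0,0,0.0,0,0,0,0,0,0,0.0,0,0,0,0,0,0,0.0,0,0,0,0,0,0,0.0,0,0,0,0,0,0,0.0,0,0,0,0,0,0,0.0,0,0,0,0,0,0,0.0,0,0,0,0,0,0,0.0]

```text
clock: 4.95
tool_pos: [0.5556, 0.2867, 0.0241]
tcp_rot: [2.617, 0.0, -0.186]
force: [-0.6, 0.5, -0.7]
gripper_width: -0.002
```

Run:
```python
from h import *
delta(np.append(C-.008*D,.024),-10.6,30)
p,d=optics.snapshot("wrist"); cv2.imwrite("pics/w3.png",cv2.resize(p[240:440,210:430],None,fx=3,fy=3,interpolation=cv2.INTER_CUBIC)[:,:,::-1])
```

```text
t 4.95 pos [0.5556 0.2867 0.0241] rot [ 2.617  0.    -0.186] F [-0.6  0.5 -0.7] g -0.002
-> [0.5555 0.2869 0.024 ] [0.0, 0.0, -0.0] [-0.0001, -0.0002, 0.0001]
```

View pics/w3.png

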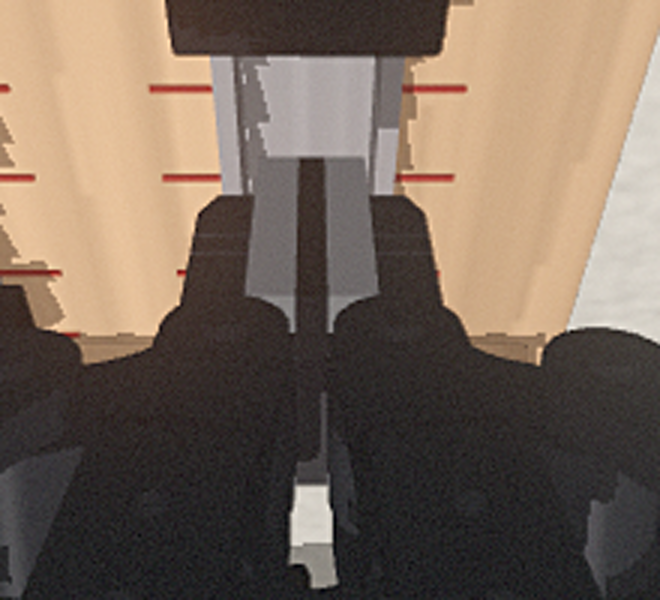

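```bash
cat >> h.py <<'E'
def wcloud(d,P,R):
    c=optics.camera_info("wrist"); T=np.eye(4);T[:3,:3]=R.as_matrix();T[:3,3]=P;T=T@c["T_tool_cam"]
    v,u=np.mgrid[:480,:640]
    Q=np.stack([(u-c["cx"])/c["fx"]*d,(v-c["cy"])/c["fy"]*d,d,np.ones_like(d)],-1)
    return (Q@T.T)[...,:3],(Q@c["T_tool_cam"].T)[...,:3]
E
python3 - <<'E'
from h import *
s,P,R=cur()
p,d=optics.snapshot("wrist"); W,Tt=wcloud(d,P,R)
for v in (262,275,285,295,300,305,310,320,330,338,345,360):
    for u in (286,300,325):
        print((u,v),"d",d[v,u].round(3),"w",W[v,u].round(3),"tool",Tt[v,u].round(3),p[v,u])
E
```

```text
(286, 262) d 0.162 w [0.55  0.315 0.035] tool [-0.011 -0.018 -0.022] [176 167 167]
(300, 262) d 0.183 w [0.552 0.298 0.021] tool [-0.006 -0.011 -0.003] [174 167 165]
(325, 262) d 0.183 w [0.563 0.296 0.021] tool [ 0.005 -0.011 -0.003] [179 170 170]
(286, 275) d 0.167 w [0.548 0.307 0.035] tool [-0.011 -0.011 -0.019] [176 165 166]
(300, 275) d 0.189 w [0.55  0.289 0.021] tool [-0.006 -0.003  0.002] [176 168 167]
(325, 275) d 0.191 w [0.561 0.286 0.02 ] tool [ 0.006 -0.002  0.003] [176 167 166]
(286, 285) d 0.174 w [0.546 0.299 0.034] tool [-0.012 -0.004 -0.014] [175 165 165]
(300, 285) d 0.194 w [0.548 0.282 0.022] tool [-0.006  0.004  0.005] [178 168 168]
(325, 285) d 0.196 w [0.56  0.279 0.021] tool [0.006 0.004 0.006] [176 170 166]
(286, 295) d 0.177 w [0.545 0.294 0.035] tool [-0.012  0.001 -0.012] [176 167 167]
(300, 295) d 0.148 w [0.556 0.316 0.053] tool [-0.005 -0.011 -0.039] [117 108 106]
(325, 295) d 0.149 w [0.565 0.314 0.052] tool [ 0.004 -0.01  -0.038] [113 110 105]
(286, 300) d 0.181 w [0.544 0.289 0.034] tool [-0.012  0.005 -0.009] [175 166 165]
(300, 300) d 0.143 w [0.
[... 1149 characters left out ...]
557 0.334 0.08 ] tool [-0.008 -0.012 -0.072] [62 46 44]
(300, 338) d 0.118 w [0.56  0.331 0.079] tool [-0.004 -0.011 -0.07 ] [121 114 114]
(325, 338) d 0.119 w [0.567 0.329 0.079] tool [ 0.004 -0.01  -0.069] [118 115 114]
(286, 345) d 0.11 w [0.558 0.338 0.085] tool [-0.007 -0.013 -0.078] [57 45 40]
(300, 345) d 0.113 w [0.561 0.334 0.083] tool [-0.004 -0.011 -0.075] [54 44 41]
(325, 345) d 0.112 w [0.568 0.334 0.084] tool [ 0.003 -0.012 -0.076] [51 40 38]
(286, 360) d 0.106 w [0.558 0.339 0.09 ] tool [-0.007 -0.012 -0.083] [57 46 47]
(300, 360) d 0.106 w [0.562 0.338 0.09 ] tool [-0.003 -0.012 -0.083] [50 40 37]
(325, 360) d 0.105 w [0.568 0.337 0.09 ] tool [ 0.003 -0.012 -0.083] [44 38 36]
```

step_arm:
  targets: [0,0,0,0,0,0,0.048,0,0,0,0,0,0,0.048,0,0,0,0,0,0,0.048,0,0,0,0,0,0,0.048,0,0,0,0,0,0.003,0.048,0,0,0,0,0,0.008,0.048,0,0,0,0,0,0.012,0.048,0,0,0,0,0,0.015,0.048]

```text
clock: 5.85
tool_pos: [0.5539, 0.2788, 0.0106]
tcp_rot: [2.617, 0.001, -0.186]
force: [0.2, 0.5, -0.4]
gripper_width: 0.564
```

```bash
cat > v.py <<'E'
from h import *
import sys
s,P,R=cur()
print("t",round(s["clock"],2),"pos",P.round(4),"rot",np.round(s["tcp_rot"],3),"F",np.round(s["force"],1),"g",round(s["gripper_width"],3))
p,d=optics.snapshot("wrist"); cv2.imwrite(f"pics/{sys.argv[1]}.png",p[:,:,::-1]); np.savez(f"{sys.argv[1]}.npz",p=p,d=d,P=P,R=R.as_matrix())
W,T=wcloud(d,P,R)
m=(d>0)&(T[...,2]>-.1)&(T[...,2]<.01)&(abs(T[...,1]+.010)<.005)&(abs(T[...,0])<.05)
m[:250]=False
q=T[m]; print("finger pts maxz L/R",[np.percentile(q[(q[:,0]*k>0)][:,2],98).round(4) if (q[:,0]*k>0).sum() else None for k in(-1,1)])
E
python3 v.py w4
```

```text
t 5.85 pos [0.5539 0.2788 0.0106] rot [ 2.617e+00  1.000e-03 -1.860e-01] F [ 0.2  0.5 -0.4] g 0.564
finger pts maxz L/R [np.float64(-0.0127), np.float64(-0.0128)]
```

View pics/w4.png

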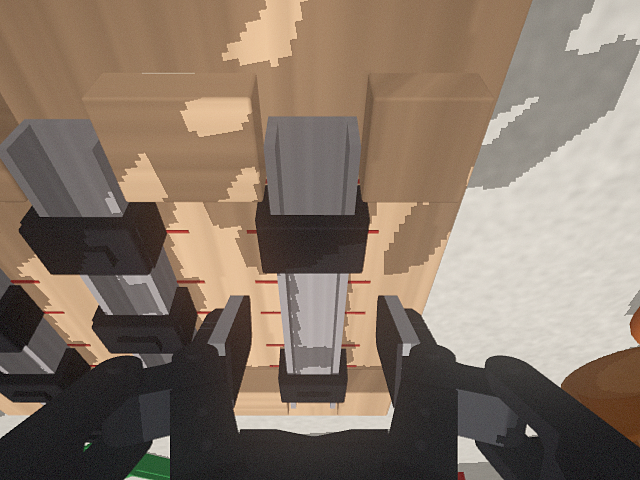

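step_arm:
  targets: [0,0,0,0,0,0.004,0.048,0,0,0,0,0,0.008,0.048,0,0,0,0,0,0.012,0.048,0,0,0,0,0,0.015,0.048,0,0,0,0,0,0.018,0.048,0,0,0,0,0,0.02,0.048,0,0,0,0,0,0.02,0.048,0,0,0,0,0,0.02,0.048]

```text
clock: 6.7
tool_pos: [0.5524, 0.2696, -0.0061]
tcp_rot: [2.618, 0.0, -0.186]
force: [0.5, 0.6, -0.9]
gripper_width: 0.563
```

```bash
python3 v.py w5
python3 - <<'E'
from h import *
z=np.load("w5.npz"); R=Rn.from_matrix(z["R"]); W,T=wcloud(z["d"],z["P"],R)
for v in range(290,345,6):
  for u in (228,240,392): print((u,v),W[v,u].round(3),T[v,u].round(3))
E
```

```text
t 6.7 pos [ 0.5524  0.2696 -0.0061] rot [ 2.618  0.    -0.186] F [ 0.5  0.6 -0.9] g 0.563
finger pts maxz L/R [np.float64(-0.032), np.float64(-0.0322)]
(228, 290) [0.526 0.301 0.018] [-0.032 -0.011 -0.034]
(240, 290) [0.53  0.301 0.018] [-0.028 -0.011 -0.034]
(392, 290) [0.587 0.289 0.018] [ 0.03  -0.01  -0.034]
(228, 296) [0.524 0.298 0.018] [-0.033 -0.007 -0.032]
(240, 296) [0.532 0.303 0.023] [-0.027 -0.011 -0.04 ]
(392, 296) [0.586 0.293 0.023] [ 0.029 -0.011 -0.04 ]
(228, 302) [0.529 0.307 0.028] [-0.03  -0.011 -0.045]
(240, 302) [0.533 0.306 0.027] [-0.026 -0.011 -0.045]
(392, 302) [0.586 0.296 0.028] [ 0.028 -0.011 -0.045]
(228, 308) [0.53  0.308 0.031] [-0.029 -0.01  -0.049]
(240, 308) [0.535 0.309 0.032] [-0.025 -0.011 -0.051]
(392, 308) [0.585 0.298 0.032] [ 0.027 -0.011 -0.05 ]
(228, 314) [0.531 0.31  0.035] [-0.028 -0.011 -0.054]
(240, 314) [0.536 0.311 0.036] [-0.024 -0.011 -0.055]
(392, 314) [0.585 0.3   0.035] [ 0.026 -0.01  -0.054]
(228, 320) [0.533 0.313 0.04 ] [-0.027 -0.011 -0.059]
(240, 320) [0.536 0.31  0.038] [-0.024 -0.009 -0.056]
(392, 320) [0.584 0.303 0.04 ] [ 0.025 -0.011 -0.059]
(228, 326) [0.534 0.314 0.043] [-0.026 -0.011 -0.062]
(240, 326) [0.536 0.309 0.04 ] [-0.024 -0.008 -0.057]
(392, 326) [0.584 0.305 0.043] [ 0.025 -0.011 -0.063]
(228, 332) [0.535 0.316 0.046] [-0.026 -0.011 -0.066]
(240, 332) [0.535 0.307 0.041] [-0.024 -0.006 -0.057]
(392, 332) [0.584 0.305 0.045] [ 0.024 -0.01  -0.065]
(228, 338) [0.536 0.318 0.049] [-0.025 -0.011 -0.07 ]
(240, 338) [0.535 0.306 0.042] [-0.024 -0.004 -0.058]
(392, 338) [0.584 0.304 0.046] [ 0.024 -0.008 -0.065]
(228, 344) [0.536 0.318 0.051] [-0.025 -0.01  -0.072]
(240, 344) [0.535 0.305 0.044] [-0.024 -0.002 -0.059]
(392, 344) [0.583 0.303 0.048] [ 0.024 -0.006 -0.066]
```

View pics/w5.png

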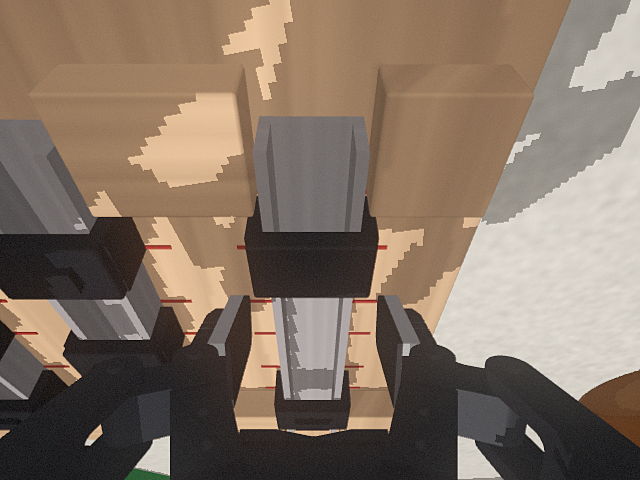

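step_arm:
  targets: [0,0,0,0,0,-0.002,0.035,0,0,0,0,0,-0.002,0.02,0,0,0,0,0,-0.002,0.01,0,0,0,0,0,-0.002,0.01,0,0,0,0,0,-0.002,0.01,0,0,0,0,0,-0.002,0.01,0,0,0,0,0,-0.002,0.01,0,0,0,0,0,-0.002,0.01]
  squeeze: 50

```text
clock: 7.55
tool_pos: [0.5528, 0.2713, -0.0038]
tcp_rot: [2.619, -0.0, -0.185]
force: [0.2, 3.4, 5.4]
gripper_width: 0.287
```

```bash
python3 v.py w6
python3 - <<'E'
from h import *
_,P,R=cur()
print("up 80mm in tool",R.inv().apply([0,0,.08]))
E
```

```text
t 7.55 pos [ 0.5528  0.2713 -0.0038] rot [ 2.619 -0.    -0.185] F [0.2 3.4 5.4] g 0.287
finger pts maxz L/R [np.float64(-0.0293), np.float64(-0.0294)]
up 80mm in tool [ 1.92704709e-05  3.99499625e-02 -6.93108947e-02]
```

View pics/w6.png

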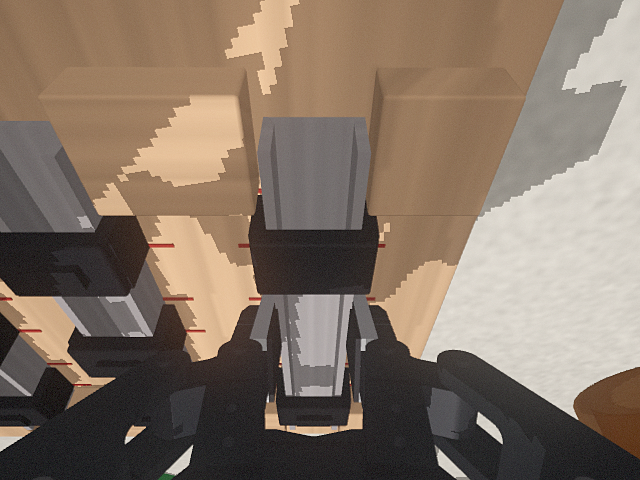

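step_arm:
  targets: [0,0,0,0,0.002,-0.0035,0.01,0,0,0,0,0.005,-0.0087,0.01,0,0,0,0,0.01,-0.0173,0.01,0,0,0,0,0.018,-0.0312,0.01,0,0,0,0,0.028,-0.0485,0.01,0,0,0,0,0.038,-0.0658,0.01,0,0,0,0,0.048,-0.0831,0.01,0,0,0,0,0.05,-0.0866,0.01]

```text
clock: 8.4
tool_pos: [0.5545, 0.2713, 0.0999]
tcp_rot: [2.622, -0.004, -0.186]
force: [0.9, -0.4, -2.1]
gripper_width: 0.287
```

```bash
python3 v.py w7
python3 - <<'E'
from h import *
p,d=optics.snapshot("scene"); cv2.imwrite("pics/s7.png",p[:,:,::-1])
E
```

```text
t 8.4 pos [0.5545 0.2713 0.0999] rot [ 2.622 -0.004 -0.186] F [ 0.9 -0.4 -2.1] g 0.287
finger pts maxz L/R [np.float64(-0.0354), np.float64(-0.0344)]
```

View pics/w7.png

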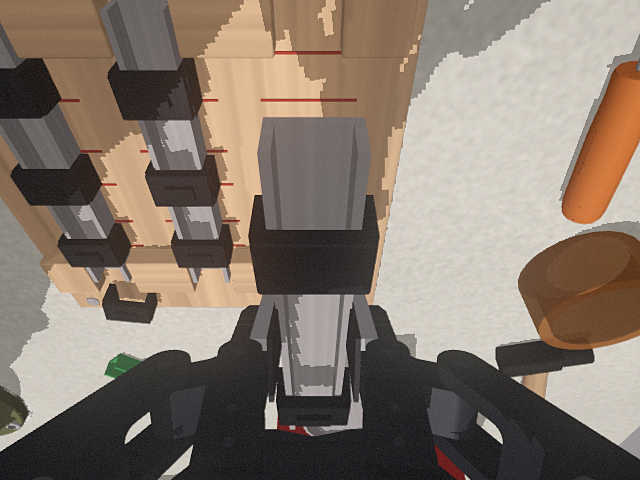

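View pics/s7.png

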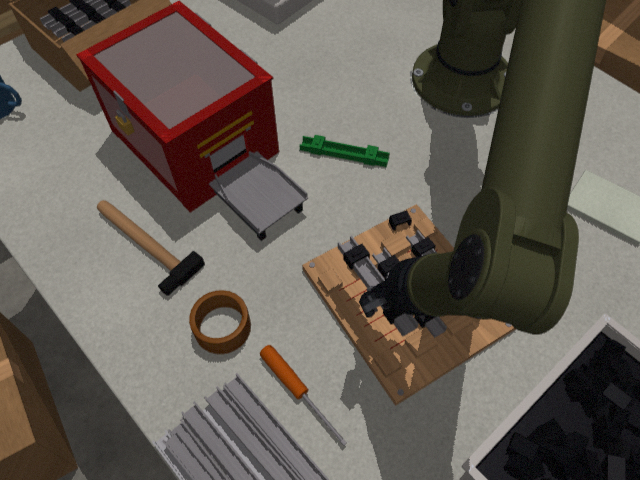

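```bash
cat >> h.py <<'E'
BX=.543; WY=-.112
def S(midbox,under,x=BX): # tcp for strip mid at box coordinate (m), underside height; lean 30 grip
    return np.array([x,WY-midbox-.0078,under-.0218])
E
python3 - <<'E'
from h import *
delta(S(-.130,.085),0,30)
E
```

```text
t 8.5 pos [0.5533 0.271  0.0972] rot [ 2.62e+00 -1.00e-03 -1.86e-01] F [-0.3  1.3 -2.7] g 0.286
-> [0.543  0.0102 0.0632] [-0.1, 5.2, -9.3] [0.038, 0.2069, 0.1582]
```

step_arm:
  targets: [0,0.6,-1.1,0.003,0.015,0.011,0.01,0,1.6,-2.8,0.01,0.055,0.04,0.01,0,2.8,-4.9,0.019,0.1,0.076,0.01,0,3.8,-6.8,0.027,0.145,0.111,0.01,-0.1,4.7,-8.4,0.033,0.18,0.14,0.01,-0.1,5.1,-9.2,0.037,0.2,0.154,0.01,-0.1,5.2,-9.3,0.038,0.207,0.158,0.01,-0.1,5.2,-9.3,0.038,0.207,0.158,0.01]

```text
clock: 9.3
tool_pos: [0.541, 0.0076, 0.0619]
tcp_rot: [2.615, 0.005, -0.003]
force: [-0.6, 0.7, -1.9]
gripper_width: 0.288
```

```bash
python3 v.py w8
python3 - <<'E'
from h import *
for n in("top","scene"):
    p,d=optics.snapshot(n); cv2.imwrite(f"pics/{n}8.png",p[:,:,::-1]); np.savez(f"{n}8.npz",p=p,d=d)
E
```

```text
t 9.3 pos [0.541  0.0076 0.0619] rot [ 2.615  0.005 -0.003] F [-0.6  0.7 -1.9] g 0.288
finger pts maxz L/R [np.float64(-0.0366), np.float64(-0.0343)]
```

View pics/w8.png

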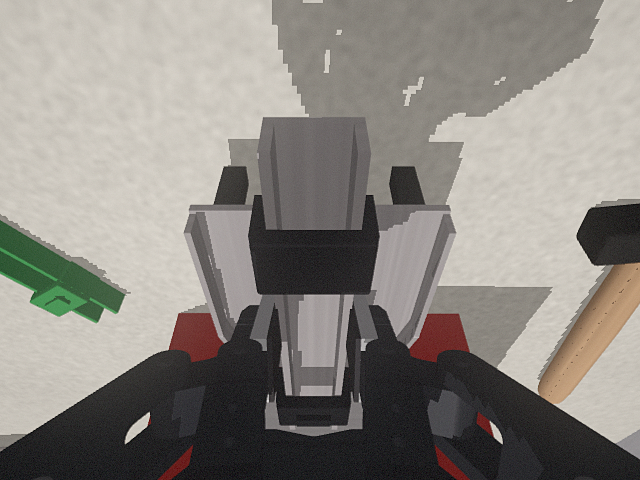

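View pics/scene8.png

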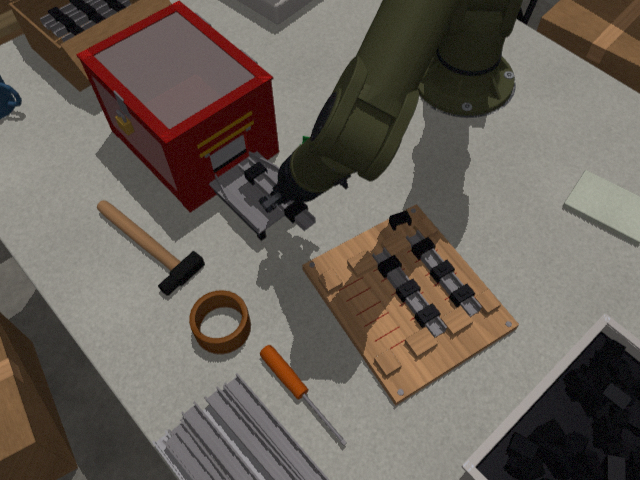

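View pics/top8.png

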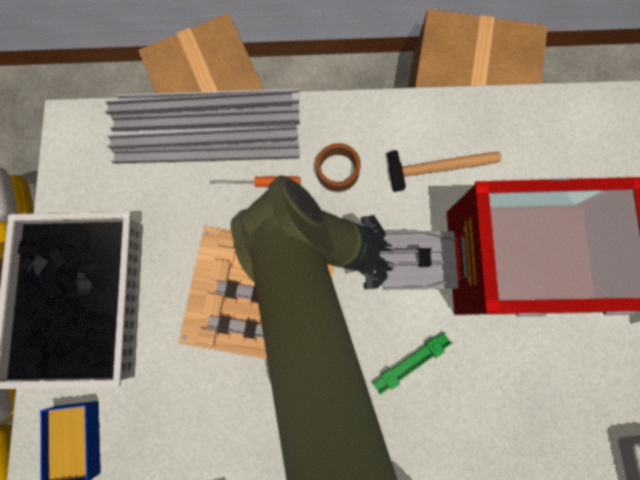

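Run:
```python
from h import *
z=np.load("w8.npz"); R=Rn.from_matrix(z["R"]); d=z["d"]; W,T=wcloud(d,z["P"],R)
m=(d>0)&(W[...,2]>.052)&(W[...,2]<.06)&(W[...,1]>-.02)&(W[...,1]<.06)
for a,b in((.46,.52),(.56,.62)):
    q=W[m&(W[...,0]>a)&(W[...,0]<b)]; print("lip",len(q),q.mean(0),np.polyfit(q[:,1],q[:,0],1),np.percentile(q[:,1],[1,99]))
m=(d>0)&(abs(W[...,2]-.045)<.004)&(W[...,1]>-.05)&(W[...,1]<.07)&(abs(W[...,0]-.54)<.08); q=W[m];print("tray",len(q),np.percentile(q,[1,99],axis=0).round(4).tolist())
m=(d>0)&(W[...,2]>.08)&(W[...,1]>.055)&(abs(W[...,0]-.54)<.04); m[:, :250]=False; m[:,380:]=False; m[300:]=False; q=W[m];print("strip rear",len(q),np.percentile(q,[1,50,99],axis=0).round(4).tolist())
m=(d>0)&(p:=z["p"].max(-1)<70)&(W[...,2]>.07); m[:190]=False;m[295:]=False;m[:,:240]=False;m[:,390:]=False; q=W[m]; print("rear clip",cv2.minAreaRect(q[q[:,2]>.1][:,:2].astype(np.float32)),np.percentile(q[:,2],[5,50,95]))
t=np.load("top8.npz"); Ct=cloud("top",t["d"])
m=(t["p"].max(-1)<70)&(Ct[...,2]>.085)&(Ct[...,2]<.13)&(Ct[...,1]<-.02)&(Ct[...,1]>-.1); q=Ct[m]; print("front clip",len(q),q.mean(0),np.percentile(q,[3,97],axis=0).round(4).tolist())
```

```text
lip 899 [0.48791234 0.01239569 0.05609379] [-0.00383489  0.48795987] [-0.01932907  0.03600572]
lip 939 [0.59963846 0.01231826 0.05616347] [0.0040313 0.5995888] [-0.01902555  0.03605993]
tray 11436 [[0.4885, -0.0469, 0.0422], [0.5991, 0.038, 0.0485]]
strip rear 20752 [[0.5251, 0.0601, 0.0848], [0.5417, 0.0809, 0.0977], [0.5581, 0.1051, 0.1093]]
rear clip ((0.5417512059211731, 0.07157008349895477), (0.03483011573553085, 0.026805689558386803), 1.4748200178146362) [0.09517297 0.1062775  0.10910251]
front clip 215 [ 0.53910869 -0.03571428  0.10595094] [[0.523, -0.0461, 0.0986], [0.5558, -0.0263, 0.1102]]
```

Run:
```python
from h import *
delta(S(-.105,.065,.5437),0,30)
delta(S(-.105,.048,.5437),0,30)
delta(S(-.015,.048,.5437),0,30)
```

```text
t 9.45 pos [0.5426 0.0121 0.0621] rot [2.617 0.003 0.003] F [ 1.  -0.3 -1.5] g 0.294
-> [ 0.5437 -0.0148  0.0432] [0.0, 0.1, 0.2] [0.001, 0.0138, 0.0298]
t 9.45 pos [0.5426 0.0121 0.0621] rot [2.617 0.003 0.003] F [ 1.  -0.3 -1.5] g 0.294
-> [ 0.5437 -0.0148  0.0262] [0.0, 0.1, 0.2] [0.0011, 0.0053, 0.0445]
t 9.45 pos [0.5426 0.0121 0.0621] rot [2.617 0.003 0.003] F [ 1.  -0.3 -1.5] g 0.294
-> [ 0.5437 -0.1048  0.0262] [0.0, 0.1, 0.2] [0.0008, 0.0832, 0.0896]
```

step_arm:
  targets: [0,0.1,0.1,0.001,0.006,0.01,0.01,0,0.1,0.2,0.001,0.012,0.022,0.01,0,0.1,0.2,0.001,0.0138,0.0298,0.01,0,0.1,0.2,0.001,0.011,0.035,0.01,0,0.1,0.2,0.001,0.008,0.04,0.01,0,0.1,0.2,0.001,0.0053,0.0445,0.01,0,0.1,0.2,0.001,0.0053,0.0445,0.01,0,0.1,0.2,0.001,0.0053,0.0445,0.01]

```text
clock: 10.25
tool_pos: [0.5432, -0.0169, 0.0265]
tcp_rot: [2.616, 0.0, -0.001]
force: [-1.2, 0.2, -1.6]
gripper_width: 0.289
```

```bash
python3 v.py w9
python3 - <<'E'
from h import *
delta(S(-.015,.048,.5437),0,30)
p,d=optics.snapshot("scene"); cv2.imwrite("pics/s9.png",cv2.resize(p[60:260,150:350],None,fx=3,fy=3)[:,:,::-1])
E
```

```text
t 10.25 pos [ 0.5432 -0.0169  0.0265] rot [ 2.616e+00  0.000e+00 -1.000e-03] F [-1.2  0.2 -1.6] g 0.289
finger pts maxz L/R [np.float64(-0.0258), np.float64(-0.0258)]
t 10.3 pos [ 0.5433 -0.0169  0.0267] rot [ 2.616e+00 -0.000e+00 -2.000e-03] F [-0.4  0.3 -1.5] g 0.285
-> [ 0.5437 -0.1048  0.0262] [0.1, 0.0, -0.1] [0.0005, 0.0758, 0.0445]
```

View pics/s9.png

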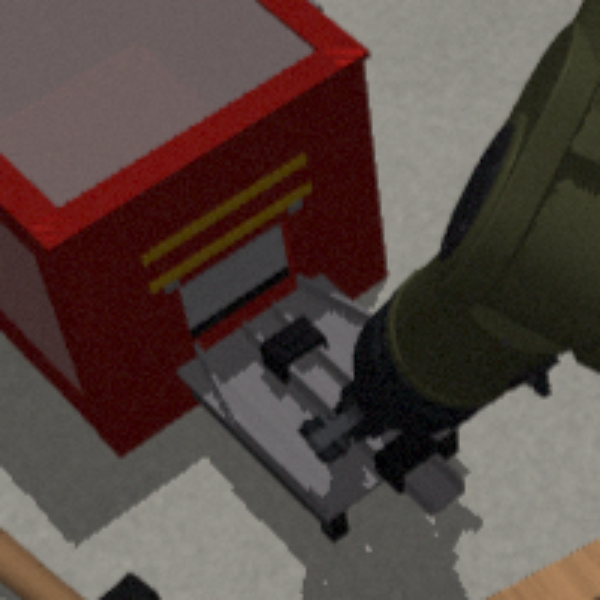

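View pics/w9.png

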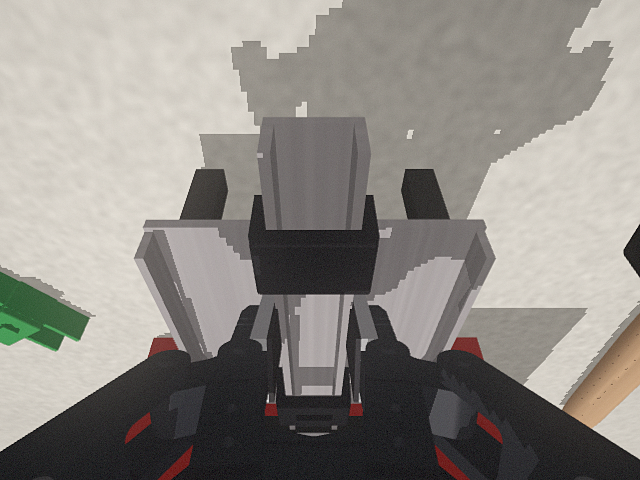

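step_arm:
  targets: [0,0,0,0,0.0087,0.005,0.01,0,0,0,0,0.0173,0.01,0.01,0,0,0,0,0.026,0.015,0.01,0,0,0,0,0.0346,0.02,0.01,0,0,0,0,0.0433,0.025,0.01,0,0,0,0,0.052,0.03,0.01,0,0,0,0,0.0606,0.035,0.01,0,0,0,0,0.065,0.0375,0.01]

```text
clock: 11.15
tool_pos: [0.5422, -0.0941, 0.0265]
tcp_rot: [2.615, 0.001, -0.004]
force: [-0.2, 0.0, -2.9]
gripper_width: 0.288
```

```bash
python3 v.py w10
python3 - <<'E'
from h import *
delta(S(-.015,.048,.5437),0,30)
p,d=optics.snapshot("scene"); cv2.imwrite("pics/s10.png",cv2.resize(p[60:260,150:350],None,fx=3,fy=3)[:,:,::-1])
E
```

```text
t 11.15 pos [ 0.5422 -0.0941  0.0265] rot [ 2.615e+00  1.000e-03 -4.000e-03] F [-0.2  0.  -2.9] g 0.288
finger pts maxz L/R [np.float64(-0.0258), np.float64(-0.0259)]
t 11.2 pos [ 0.5421 -0.0946  0.0266] rot [ 2.615e+00  1.000e-03 -5.000e-03] F [ 1.  -0.2 -3.2] g 0.287
-> [ 0.5437 -0.1048  0.0262] [0.2, 0.2, -0.2] [0.0016, 0.0086, 0.0055]
```

View pics/s10.png

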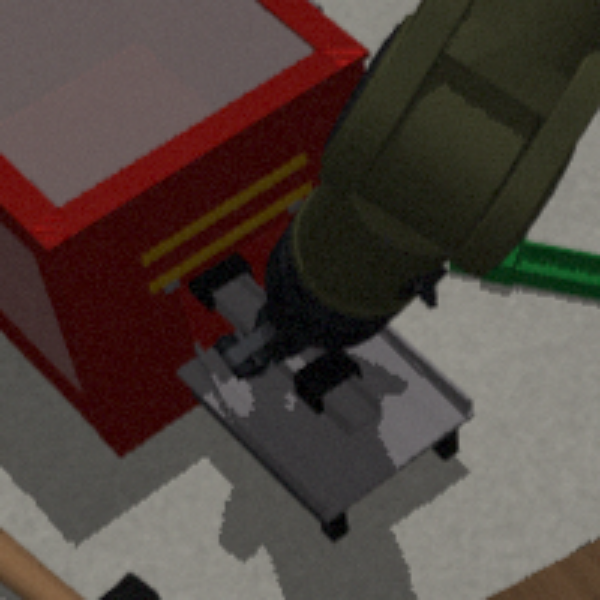

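View pics/w10.png

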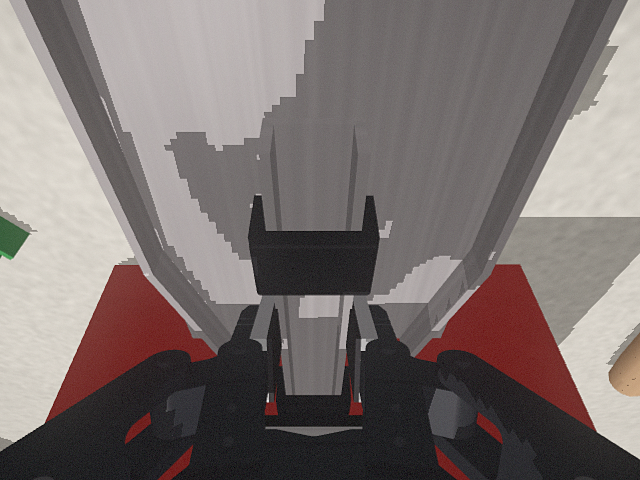

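step_arm:
  targets: [0,0,0,0.001,-0.0008,0.0013,0.01,0,0,0,0.001,-0.0012,0.002,0.01,0,0,0,0.001,-0.0012,0.002,0.03,0,0,0,0.001,-0.0012,0.002,0.042,0,0,0,0.001,-0.0012,0.002,0.042,0,0,0,0.001,-0.0012,-0.005,0.042,0,0,0,0.001,-0.0012,-0.02,0.042,0,0,0,0.001,-0.0012,-0.04,0.042]

```text
clock: 12.05
tool_pos: [0.5435, -0.0714, 0.0613]
tcp_rot: [2.615, 0.001, -0.003]
force: [-0.6, 0.4, 0.8]
gripper_width: 0.489
```

```bash
python3 v.py w11
python3 - <<'E'
from h import *
p,d=optics.snapshot("scene"); cv2.imwrite("pics/s11.png",cv2.resize(p[60:260,150:350],None,fx=3,fy=3)[:,:,::-1])
E
```

```text
t 12.05 pos [ 0.5435 -0.0714  0.0613] rot [ 2.615e+00  1.000e-03 -3.000e-03] F [-0.6  0.4  0.8] g 0.489
finger pts maxz L/R [np.float64(0.0069), np.float64(0.0068)]
```

View pics/s11.png

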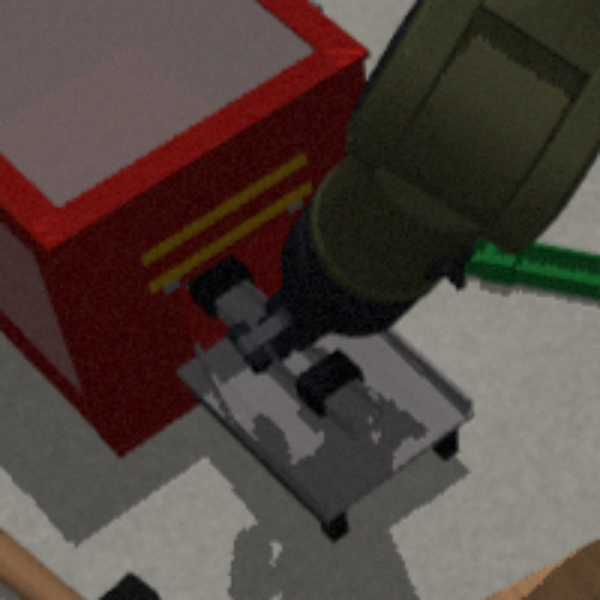

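View pics/w11.png

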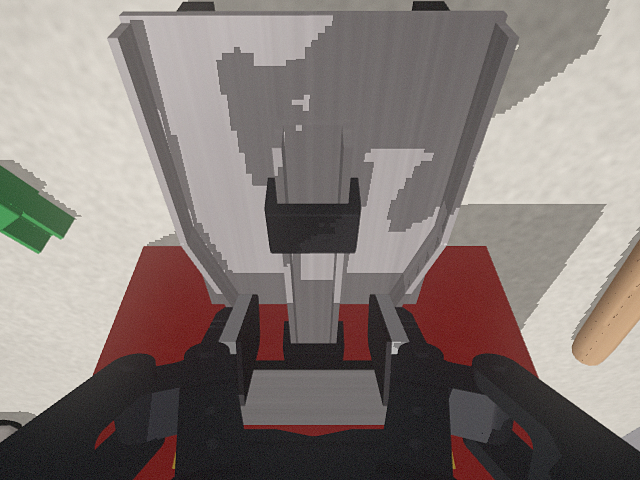

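Run:
```python
from h import *
z=np.load("w11.npz"); R=Rn.from_matrix(z["R"]); d=z["d"]; W,T=wcloud(d,z["P"],R)
m=(d>0)&(z["p"].max(-1)<75)&(W[...,2]>.055)&(W[...,2]<.075); m[:170]=False;m[258:]=False;m[:,:255]=False;m[:,370:]=False
q=W[m]; print("rear clip",len(q),cv2.minAreaRect(q[:,:2].astype(np.float32)),np.percentile(q,[3,50,97],axis=0).round(4).tolist())
m=(d>0)&(W[...,2]>.056)&(W[...,2]<.067); m[:100]=False;m[180:]=False;m[:,:270]=False;m[:,360:]=False
q=W[m]; print("tail wall tops",len(q),np.percentile(q,[2,50,98],axis=0).round(4).tolist())
m=(d>0)&(W[...,2]>.058)&(W[...,2]<.066); m[:255]=False;m[320:]=False;m[:,:270]=False;m[:,360:]=False
q=W[m]; print("front wall tops",len(q),np.percentile(q,[2,50,98],axis=0).round(4).tolist())
tip=WY  # tail grip
y_mid=-.1105-(-.025)
```

```text
rear clip 4868 ((0.5435965061187744, -0.024147970601916313), (0.03510892763733864, 0.03340217098593712), 1.2182133197784424) [[0.5273, -0.0391, 0.0598], [0.5434, -0.0243, 0.0714], [0.5597, -0.0181, 0.0743]]
tail wall tops 1080 [[0.5307, -0.0101, 0.0564], [0.5336, 0.0017, 0.0655], [0.5564, 0.0061, 0.0669]]
front wall tops 953 [[0.5307, -0.102, 0.059], [0.5336, -0.072, 0.0631], [0.5564, -0.0499, 0.0646]]
```

Run:
```python
from h import *
delta([.5435,.0005,.065],0,45)
```

```text
t 12.15 pos [ 0.5464 -0.0691  0.0629] rot [ 2.618e+00 -5.000e-03  1.000e-03] F [-0.2  0.5 -0.2] g 0.494
-> [5.435e-01 5.000e-04 6.500e-02] [-15.0, -0.2, -0.1] [-0.0028, -0.0592, -0.0366]
```

step_arm:
  targets: [-2,0,0,-0.001,-0.004,-0.006,0.042,-5,0,0,-0.002,-0.014,-0.013,0.042,-8,-0.1,0,-0.002,-0.026,-0.02,0.042,-11,-0.1,0,-0.002,-0.04,-0.028,0.042,-13,-0.2,-0.1,-0.002,-0.052,-0.034,0.042,-15,-0.2,-0.1,-0.002,-0.0592,-0.0366,0.042,-15,-0.2,-0.1,-0.002,-0.0592,-0.0366,0.042,-15,-0.2,-0.1,-0.002,-0.0592,-0.0366,0.042]

```text
clock: 12.95
tool_pos: [0.542, -0.0026, 0.0627]
tcp_rot: [2.353, 0.004, -0.003]
force: [0.4, -0.6, 0.1]
gripper_width: 0.49
```

```bash
python3 v.py w12
python3 - <<'E'
from h import *
delta([.5435,-.0345,.030],0,45)
E
```

```text
t 12.95 pos [ 0.542  -0.0026  0.0627] rot [ 2.353  0.004 -0.003] F [ 0.4 -0.6  0.1] g 0.49
finger pts maxz L/R [np.float64(0.0024), np.float64(0.0031)]
t 13.0 pos [ 0.542  -0.0033  0.063 ] rot [ 2.353  0.004 -0.005] F [ 0.9 -0.5  0.4] g 0.492
-> [ 0.5435 -0.0345  0.03  ] [0.2, 0.3, -0.0] [0.0017, -0.0014, 0.0454]
```

View pics/w12.png

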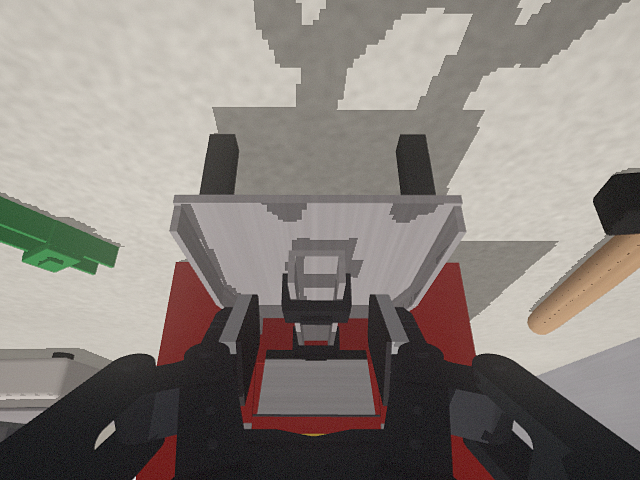

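Run:
```python
from h import *
z=np.load("w12.npz"); R=Rn.from_matrix(z["R"]); d=z["d"]; W,T=wcloud(d,z["P"],R)
for u in (297,318,341):
    for v in list(range(234,325,5)): print(u,v,W[v,u].round(4),z["p"][v,u])
```

```text
297 234 [0.5347 0.0115 0.0452] [165 160 156]
297 239 [0.5345 0.0072 0.0454] [99 95 94]
297 244 [0.5344 0.003  0.0458] [107 102 102]
297 249 [ 0.5341 -0.0033  0.0453] [102 101 101]
297 254 [0.5347 0.0066 0.0529] [121 113 115]
297 259 [0.5345 0.0024 0.0534] [107 101 104]
297 264 [ 0.5343 -0.004   0.0531] [106 100  99]
297 269 [ 0.5341 -0.0093  0.0533] [104 100 100]
297 274 [ 0.5337 -0.0171  0.0526] [108 103 104]
297 279 [ 0.5336 -0.0217  0.0534] [98 92 93]
297 284 [ 0.5336 -0.0235  0.0554] [90 86 87]
297 289 [ 0.5335 -0.0261  0.0572] [90 82 82]
297 294 [ 0.5336 -0.0265  0.0598] [84 80 79]
297 299 [ 0.5335 -0.0283  0.0619] [83 76 78]
297 304 [ 0.5341 -0.018   0.0683] [54 47 51]
297 309 [ 0.5341 -0.0183  0.0707] [48 47 45]
297 314 [ 0.534  -0.023   0.0718] [53 51 51]
297 319 [ 0.5336 -0.0325  0.0714] [46 44 48]
297 324 [ 0.5321 -0.0667  0.0638] [170 161 162]
318 234 [0.5443 0.0118 0.0453] [163 156 155]
318 239 [0.5443 0.007  0.0453] [161 154 154]
318 244 [0.5444 0.0017 0.0452] [111 103 105]
318 249 [ 0.5444 -0.0032  0.0453] [105  98 100]
318 254 [0.5443 0.0048 0.052 ] [119 116 113]
318 2
[... 812 characters left out ...]
8] [103  97  97]
341 254 [0.5549 0.0056 0.0524] [119 114 110]
341 259 [0.5548 0.0061 0.0552] [121 115 114]
341 264 [0.5547 0.0062 0.0578] [126 119 119]
341 269 [0.5547 0.0061 0.0602] [120 117 116]
341 274 [0.5546 0.0052 0.0623] [117 112 114]
341 279 [0.5545 0.0061 0.0651] [119 113 113]
341 284 [0.5546 0.0036 0.0665] [164 158 157]
341 289 [ 0.555  -0.0033  0.0661] [160 153 152]
341 294 [ 0.5555 -0.0109  0.0657] [159 153 151]
341 299 [ 0.5559 -0.0186  0.0654] [94 89 88]
341 304 [ 0.5559 -0.0193  0.0678] [42 37 40]
341 309 [ 0.5558 -0.0192  0.0704] [37 36 38]
341 314 [ 0.556  -0.0233  0.0716] [48 47 48]
341 319 [ 0.5565 -0.0312  0.0717] [49 43 47]
341 324 [ 0.568  -0.2063  0.0219] [109  43  45]
```

step_arm:
  targets: [0.2,0.2,0,0.002,-0.0005,0.008,0.042,0.2,0.2,0,0.002,-0.001,0.018,0.042,0.2,0.2,0,0.002,-0.0014,0.028,0.042,0.2,0.2,0,0.002,-0.0014,0.037,0.042,0.2,0.2,0,0.002,-0.0014,0.043,0.042,0.2,0.2,0,0.002,-0.0014,0.045,0.042,0.2,0.2,0,0.002,-0.0014,0.045,0.042,0.2,0.2,0,0.002,-0.0014,0.045,0.042]

```text
clock: 13.8
tool_pos: [0.5441, -0.0321, 0.03]
tcp_rot: [2.358, 0.001, 0.0]
force: [-0.1, -0.4, -0.1]
gripper_width: 0.492
```

```bash
python3 v.py w13
python3 - <<'E'
from h import *
z=np.load("w13.npz"); R=Rn.from_matrix(z["R"]); d=z["d"]; W,T=wcloud(d,z["P"],R)
for u in (235,245,385):
  for v in range(284,312,4): print(u,v,W[v,u].round(3),T[v,u].round(3))
E
```

```text
t 13.8 pos [ 0.5441 -0.0321  0.03  ] rot [2.358e+00 1.000e-03 0.000e+00] F [-0.1 -0.4 -0.1] g 0.492
finger pts maxz L/R [np.float64(-0.0285), np.float64(-0.0285)]
235 284 [0.515 0.003 0.046] [-0.029 -0.014 -0.036]
235 288 [ 0.514 -0.001  0.046] [-0.03  -0.011 -0.033]
235 292 [ 0.514 -0.006  0.046] [-0.031 -0.008 -0.03 ]
235 296 [ 0.513 -0.01   0.046] [-0.031 -0.005 -0.027]
235 300 [ 0.512 -0.016  0.045] [-0.032 -0.001 -0.022]
235 304 [0.517 0.008 0.055] [-0.027 -0.011 -0.046]
235 308 [0.518 0.01  0.058] [-0.027 -0.011 -0.049]
245 284 [0.519 0.001 0.045] [-0.026 -0.013 -0.034]
245 288 [ 0.518 -0.002  0.045] [-0.026 -0.011 -0.032]
245 292 [ 0.517 -0.006  0.045] [-0.027 -0.007 -0.029]
245 296 [0.52  0.005 0.051] [-0.024 -0.011 -0.042]
245 300 [0.52  0.007 0.054] [-0.024 -0.011 -0.044]
245 304 [0.521 0.009 0.056] [-0.024 -0.011 -0.047]
245 308 [0.521 0.01  0.058] [-0.023 -0.011 -0.05 ]
385 284 [0.571 0.002 0.045] [ 0.027 -0.013 -0.035]
385 288 [ 0.572 -0.002  0.045] [ 0.028 -0.01  -0.032]
385 292 [ 0.572 -0.006  0.046] [ 0.028 -0.008 -0.03 ]
385 296 [0.57  0.004 0.051] [ 0.026 -0.011 -0.04 ]
385 300 [0.57  0.006 0.053] [ 0.026 -0.011 -0.043]
385 304 [0.569 0.009 0.056] [ 0.025 -0.011 -0.047]
385 308 [0.569 0.011 0.058] [ 0.025 -0.011 -0.05 ]
```

View pics/w13.png

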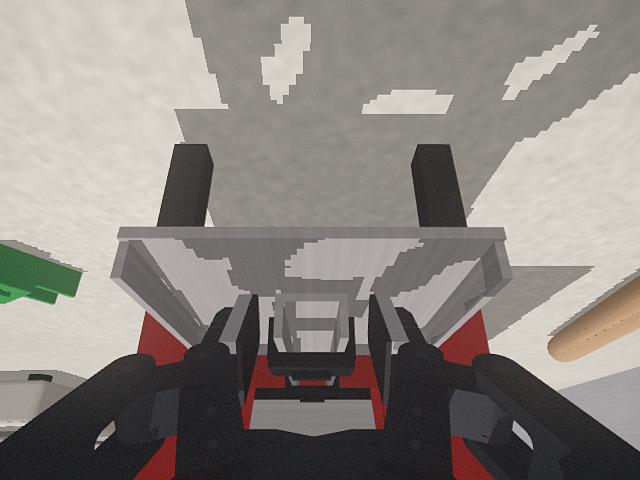

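step_arm:
  targets: [0,0,0,0,0,0,0.03,0,0,0,0,0,0,0.015,0,0,0,0,0,0,0.01,0,0,0,0,0,0,0.01,0,0,0,0,0,0,0.01,0,0,0,0,0.007,0.007,0.01,0,0,0,0,0.014,0.014,0.01,0,0,0,0,0.021,0.021,0.01]
  squeeze: 60

```text
clock: 14.65
tool_pos: [0.5444, -0.062, 0.0296]
tcp_rot: [2.359, 0.001, 0.001]
force: [0.4, 2.1, -1.6]
gripper_width: 0.29
```

```bash
python3 v.py w14
python3 - <<'E'
from h import *
p,d=optics.snapshot("scene"); cv2.imwrite("pics/s14.png",cv2.resize(p[60:260,150:350],None,fx=3,fy=3)[:,:,::-1])
E
```

```text
t 14.65 pos [ 0.5444 -0.062   0.0296] rot [2.359e+00 1.000e-03 1.000e-03] F [ 0.4  2.1 -1.6] g 0.29
finger pts maxz L/R [np.float64(-0.0292), np.float64(-0.0294)]
```

View pics/w14.png

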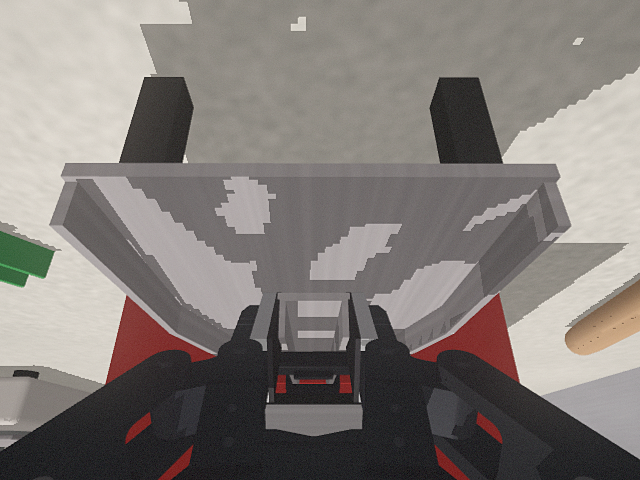

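View pics/s14.png

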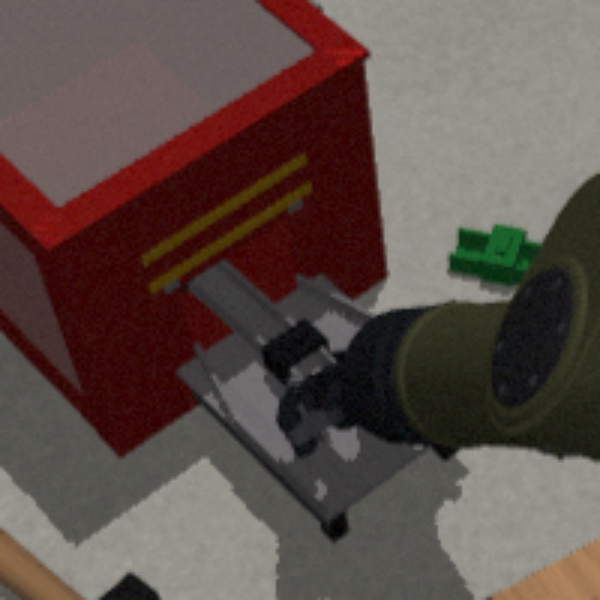

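step_arm:
  targets: [0,0,0,0,0.007,0.007,0.01,0,0,0,0,0.014,0.014,0.01,0,0,0,0,0.021,0.021,0.01,0,0,0,0,0.028,0.028,0.01,0,0,0,0,0.034,0.034,0.01,0,0,0,0,0.04,0.04,0.01,0,0,0,0,0.045,0.045,0.01,0,0,0,0,0.047,0.047,0.01]

```text
clock: 15.55
tool_pos: [0.5435, -0.1298, 0.0299]
tcp_rot: [2.357, 0.001, -0.001]
force: [0.2, 0.9, -2.6]
gripper_width: 0.282
```

```bash
python3 v.py w15
python3 - <<'E'
from h import *
p,d=optics.snapshot("scene"); cv2.imwrite("pics/s15.png",cv2.resize(p[60:260,150:350],None,fx=3,fy=3)[:,:,::-1])
z=np.load("w15.npz"); R=Rn.from_matrix(z["R"]); d=z["d"]; W,T=wcloud(d,z["P"],R)
for u in (292,315,343,):
  for v in range(280,330,5): print(u,v,W[v,u].round(3),z["p"][v,u])
E
```

```text
t 15.55 pos [ 0.5435 -0.1298  0.0299] rot [ 2.357e+00  1.000e-03 -1.000e-03] F [ 0.2  0.9 -2.6] g 0.282
finger pts maxz L/R [np.float64(-0.0296), np.float64(-0.0298)]
292 280 [ 0.536 -0.092  0.045] [127 123 122]
292 285 [ 0.536 -0.097  0.045] [126 122 122]
292 290 [ 0.535 -0.103  0.045] [123 116 117]
292 295 [ 0.536 -0.092  0.051] [134 129 128]
292 300 [ 0.536 -0.092  0.053] [136 128 130]
292 305 [ 0.536 -0.096  0.053] [119 115 113]
292 310 [ 0.536 -0.104  0.053] [122 116 117]
292 315 [ 0.535 -0.11   0.052] [123 116 115]
292 320 [ 0.535 -0.12   0.052] [120 113 113]
292 325 [ 0.534 -0.128  0.051] [119 111 110]
315 280 [ 0.544 -0.091  0.045] [119 113 114]
315 285 [ 0.544 -0.095  0.046] [123 118 119]
315 290 [ 0.544 -0.101  0.046] [123 119 118]
315 295 [ 0.544 -0.092  0.051] [135 128 129]
315 300 [ 0.544 -0.092  0.053] [135 130 130]
315 305 [ 0.544 -0.097  0.053] [118 113 113]
315 310 [ 0.544 -0.105  0.052] [120 113 114]
315 315 [ 0.544 -0.111  0.052] [117 112 110]
315 320 [ 0.544 -0.12   0.052] [115 106 107]
315 325 [ 0.544 -0.128  0.051] [115 110 109]
343 280 [ 0.555 -0.091  0.045] [127 121 121]
343 285 [ 0.555 -0.096  0.045] [127 120 118]
343 290 [ 0.555 -0.102  0.045] [123 118 120]
343 295 [ 0.554 -0.093  0.051] [139 136 131]
343 300 [ 0.554 -0.092  0.053] [132 129 126]
343 305 [ 0.554 -0.093  0.055] [134 128 128]
343 310 [ 0.554 -0.093  0.056] [139 135 131]
343 315 [ 0.554 -0.092  0.059] [134 127 125]
343 320 [ 0.554 -0.092  0.06 ] [138 133 132]
343 325 [ 0.554 -0.092  0.062] [141 136 137]
```

View pics/w15.png

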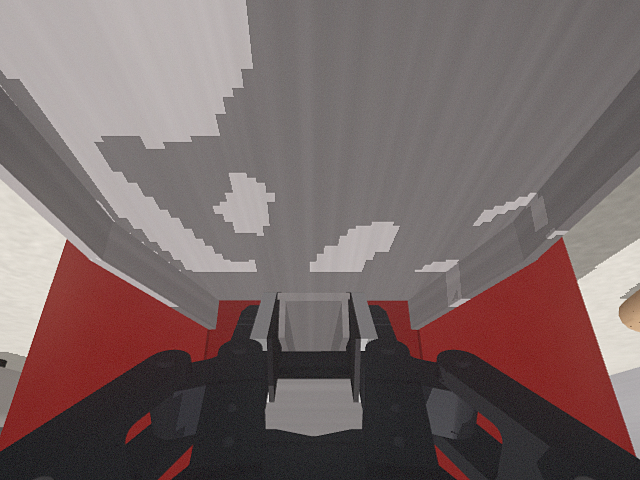

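View pics/s15.png

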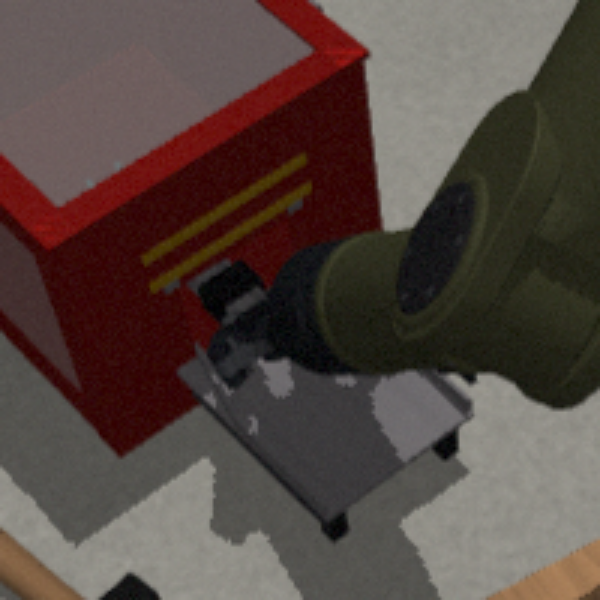

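step_arm:
  targets: [0,0,0,0,0.003,0.003,0.01,0,0,0,0,0.0057,0.0057,0.01,0,0,0,0,0.0057,0.0057,0.01,0,0,0,0,0.0057,0.0057,0.03,0,0,0,0,0.0057,0.0057,0.04,0,0,0,0,0.0057,0.0057,0.04,0,0,0,0,0.0057,0.0057,0.04,0,0,0,0,0.0057,-0.005,0.04]

```text
clock: 16.45
tool_pos: [0.5427, -0.1303, 0.0373]
tcp_rot: [2.356, 0.003, -0.002]
force: [-0.4, -0.9, 0.3]
gripper_width: 0.473
```

```bash
python3 v.py w16
python3 - <<'E'
from h import *
p,d=optics.snapshot("scene"); cv2.imwrite("pics/s16.png",cv2.resize(p[60:260,150:350],None,fx=3,fy=3)[:,:,::-1])
E
```

```text
t 16.45 pos [ 0.5427 -0.1303  0.0373] rot [ 2.356e+00  3.000e-03 -2.000e-03] F [-0.4 -0.9  0.3] g 0.473
finger pts maxz L/R [np.float64(-0.0188), np.float64(-0.0191)]
```

View pics/w16.png

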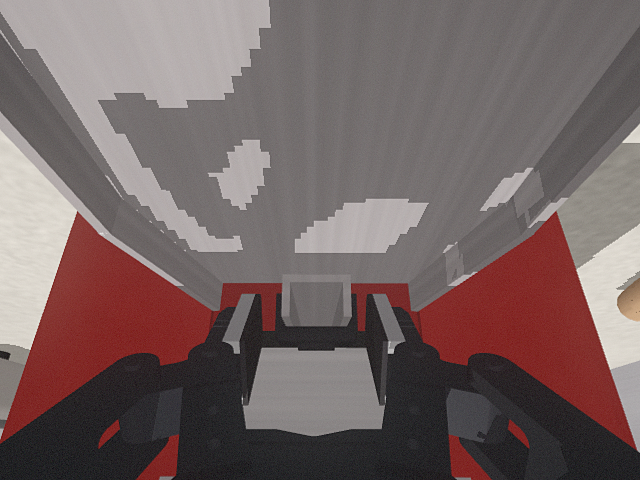

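View pics/s16.png

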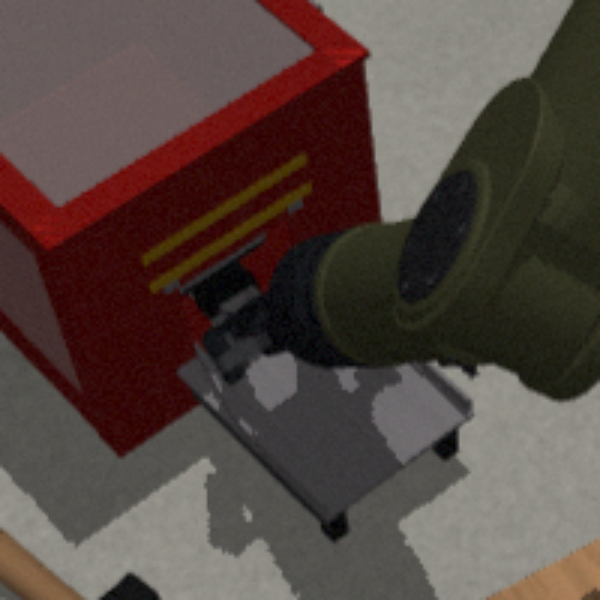

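step_arm:
  targets: [0,0,0,0.001,0,-0.008,0.04,0,0,0,0.001,0,-0.018,0.04,0,0,0,0.001,0,-0.03,0.04,0,0,0,0.001,0,-0.04,0.03,0,0,0,0.001,0,-0.05,0.02,0,0,0,0.001,0,-0.06,0.01,0,0,0,0.001,0,-0.06,0,0,0,0,0.001,0,-0.06,0]

```text
clock: 17.35
tool_pos: [0.545, -0.0866, 0.0799]
tcp_rot: [2.358, 0.001, -0.0]
force: [0.3, -0.0, -0.1]
gripper_width: 0.002
```

```bash
python3 v.py w17
python3 - <<'E'
from h import *
z=np.load("w17.npz"); R=Rn.from_matrix(z["R"]); d=z["d"]; W,T=wcloud(d,z["P"],R)
for u in (294,314,334):
  for v in range(215,350,5): print(u,v,W[v,u].round(3),z["p"][v,u])
E
```

```text
t 17.35 pos [ 0.545  -0.0866  0.0799] rot [ 2.358e+00  1.000e-03 -0.000e+00] F [ 0.3 -0.  -0.1] g 0.002
finger pts maxz L/R [np.float64(-0.0421), np.float64(-0.0419)]
294 215 [ 0.535 -0.083  0.045] [186 180 178]
294 220 [ 0.535 -0.087  0.046] [123 119 119]
294 225 [ 0.535 -0.093  0.046] [119 114 114]
294 230 [ 0.535 -0.099  0.045] [126 119 119]
294 235 [ 0.535 -0.098  0.049] [131 125 124]
294 240 [ 0.535 -0.099  0.051] [106 101 101]
294 245 [ 0.535 -0.107  0.05 ] [111 105 103]
294 250 [ 0.534 -0.115  0.049] [104  98  99]
294 255 [ 0.534 -0.117  0.051] [94 87 87]
294 260 [ 0.534 -0.118  0.054] [94 91 89]
294 265 [ 0.534 -0.12   0.056] [91 85 84]
294 270 [ 0.534 -0.122  0.058] [92 85 84]
294 275 [ 0.534 -0.124  0.06 ] [102  97  94]
294 280 [ 0.534 -0.124  0.063] [37 35 34]
294 285 [ 0.534 -0.124  0.066] [45 34 40]
294 290 [ 0.534 -0.134  0.065] [39 34 33]
294 295 [ 0.533 -0.144  0.065] [74 69 67]
294 300 [ 0.533 -0.144  0.068] [144 138 139]
294 305 [ 0.538 -0.054  0.103] [65 61 66]
294 310 [ 0.539 -0.041  0.109] [83 84 82]
294 315 [ 0.539 -0.04   0.111] [118 113 114]
294 320 [ 0.539 -0
[... 1900 characters left out ...]
6 101 101]
334 270 [ 0.556 -0.113  0.062] [110 104 100]
334 275 [ 0.557 -0.123  0.061] [104 101  97]
334 280 [ 0.557 -0.125  0.063] [47 39 41]
334 285 [ 0.557 -0.124  0.066] [42 39 40]
334 290 [ 0.557 -0.134  0.065] [31 34 25]
334 295 [ 0.558 -0.145  0.064] [79 73 75]
334 300 [ 0.558 -0.143  0.068] [141 134 134]
334 305 [ 0.553 -0.053  0.103] [55 50 55]
334 310 [ 0.553 -0.052  0.106] [35 36 34]
334 315 [ 0.552 -0.049  0.108] [30 26 26]
334 320 [ 0.552 -0.037  0.114] [73 73 73]
334 325 [ 0.552 -0.035  0.116] [117 114 117]
334 330 [ 0.551 -0.033  0.118] [117 114 118]
334 335 [ 0.551 -0.03   0.121] [116 112 113]
334 340 [ 0.551 -0.028  0.123] [41 40 42]
334 345 [ 0.551 -0.022  0.126] [49 46 49]
```

View pics/w17.png

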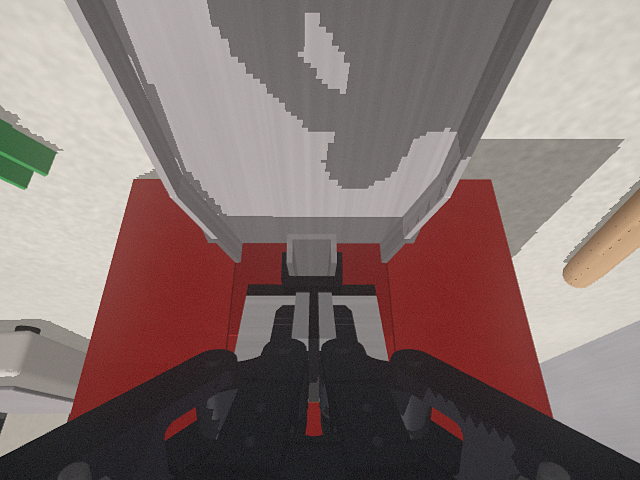

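Run:
```python
from h import *
z=np.load("w17.npz"); R=Rn.from_matrix(z["R"]); d=z["d"]; W,T=wcloud(d,z["P"],R); p=z["p"].astype(int)
red=(p[...,0]>1.8*p[...,1])&(p[...,0]>90)&(d>0)
for a,b in((140,230),(390,490)):
    m=red.copy(); m[:190]=False; m[330:]=False; m[:,:a]=False; m[:,b:]=False
    q=W[m]; print(len(q),np.percentile(q,[5,50,95],axis=0).round(4).tolist())
for u in (260,270,360,370):
  for v in range(225,300,6): print(u,v,W[v,u].round(3),z["p"][v,u])
# finger tip corners tool coordinates: shut
for v in range(286,312,3): print([ (u,T[v,u].round(3).tolist()) for u in (303,327)])
# target
tz=Rl(0,45).apply([0,0,1]);ty=Rl(0,45).apply([0,1,0]);print(tz,ty)
```

```text
10235 [[0.4488, -0.1135, 0.0205], [0.4709, -0.1125, 0.0637], [0.4971, -0.1115, 0.0923]]
11524 [[0.5899, -0.1135, 0.0192], [0.6189, -0.1125, 0.063], [0.6425, -0.1115, 0.0921]]
260 225 [ 0.518 -0.091  0.046] [125 118 118]
260 231 [ 0.517 -0.1    0.045] [117 113 111]
260 237 [ 0.516 -0.105  0.046] [116 110 110]
260 243 [ 0.515 -0.113  0.045] [116  51  46]
260 249 [ 0.507 -0.166  0.021] [112  45  42]
260 255 [ 0.506 -0.176  0.021] [115  44  42]
260 261 [ 0.505 -0.186  0.021] [116  42  42]
260 267 [ 0.504 -0.197  0.021] [111  42  39]
260 273 [ 0.503 -0.207  0.022] [112  40  40]
260 279 [ 0.501 -0.22   0.021] [114  40  34]
260 285 [ 0.511 -0.15   0.056] [43 41 37]
260 291 [ 0.512 -0.147  0.061] [36 35 30]
260 297 [ 0.513 -0.145  0.066] [137 132 130]
270 225 [ 0.523 -0.093  0.046] [117 111 112]
270 231 [ 0.522 -0.098  0.046] [120 113 110]
270 237 [ 0.521 -0.107  0.045] [117 111 112]
270 243 [ 0.521 -0.113  0.045] [116  51  49]
270 249 [ 0.514 -0.167  0.021] [114  44  48]
270 255 [ 0.514 -0.176  0.021] [118  45  48]
270 261 [ 0.513 -0.186  0.022] [115  48  42]
270 267 [ 0.512 -0.196  0.022] 
[... 1346 characters left out ...]
370 297 [ 0.58  -0.145  0.066] [137 132 132]
[(303, [-0.006, 0.018, 0.037]), (327, [0.008, 0.018, 0.036])]
[(303, [-0.006, 0.022, 0.043]), (327, [0.008, 0.022, 0.042])]
[(303, [-0.004, -0.011, -0.037]), (327, [-0.0, -0.072, -0.175])]
[(303, [-0.004, -0.011, -0.039]), (327, [-0.0, -0.072, -0.175])]
[(303, [-0.004, -0.011, -0.042]), (327, [0.005, -0.01, -0.041])]
[(303, [-0.004, -0.011, -0.044]), (327, [0.005, -0.011, -0.044])]
[(303, [-0.003, -0.011, -0.047]), (327, [0.005, -0.011, -0.047])]
[(303, [-0.003, -0.01, -0.048]), (327, [0.005, -0.011, -0.05])]
[(303, [-0.003, -0.01, -0.051]), (327, [0.005, -0.011, -0.051])]
[ 0.         -0.70710678 -0.70710678] [ 0.         -0.70710678  0.70710678]
```

Run:
```python
from h import *
delta([.545,-.100,.029],0,45)
```

```text
t 17.4 pos [ 0.5447 -0.0871  0.0797] rot [ 2.357e+00  2.000e-03 -1.000e-03] F [-0.4 -0.5 -0. ] g 0.001
-> [ 0.545 -0.1    0.029] [-0.1, 0.1, 0.0] [0.0004, -0.0266, 0.045]
```

step_arm:
  targets: [0,0,0,0,-0.006,0.008,0.018,0,0,0,0,-0.012,0.018,0.018,0,0,0,0,-0.018,0.028,0.018,0,0,0,0,-0.022,0.036,0.018,0,0,0,0,-0.025,0.042,0.018,0,0,0,0,-0.0266,0.045,0.018,0,0,0,0,-0.0266,0.045,0.018,0,0,0,0,-0.0266,0.045,0.018]

```text
clock: 18.2
tool_pos: [0.5452, -0.0996, 0.0294]
tcp_rot: [2.358, 0.001, -0.0]
force: [0.7, 0.8, -0.8]
gripper_width: 0.216
```

```bash
python3 v.py w18
python3 - <<'E'
from h import *
delta([.545,-.1395,.029],0,45)
z=np.load("w18.npz"); R=Rn.from_matrix(z["R"]); d=z["d"]; W,T=wcloud(d,z["P"],R)
for v in range(280,312,3): print(v,[ (u,W[v,u].round(3).tolist()) for u in (280,345)])
E
```

```text
t 18.2 pos [ 0.5452 -0.0996  0.0294] rot [ 2.358e+00  1.000e-03 -0.000e+00] F [ 0.7  0.8 -0.8] g 0.216
finger pts maxz L/R [np.float64(-0.0291), np.float64(-0.0293)]
t 18.25 pos [ 0.5452 -0.0995  0.0294] rot [ 2.358e+00  1.000e-03 -0.000e+00] F [ 0.3 -0.3  0.2] g 0.214
-> [ 0.545  -0.1395  0.029 ] [-0.1, 0.0, 0.0] [-0.0002, 0.028, 0.0285]
280 [(280, [0.533, -0.059, 0.046]), (345, [0.557, -0.06, 0.045])]
283 [(280, [0.533, -0.063, 0.046]), (345, [0.557, -0.063, 0.046])]
286 [(280, [0.533, -0.066, 0.046]), (345, [0.557, -0.066, 0.045])]
289 [(280, [0.533, -0.069, 0.045]), (345, [0.557, -0.068, 0.046])]
292 [(280, [0.533, -0.066, 0.048]), (345, [0.557, -0.067, 0.047])]
295 [(280, [0.533, -0.064, 0.05]), (345, [0.557, -0.064, 0.05])]
298 [(280, [0.533, -0.063, 0.051]), (345, [0.557, -0.061, 0.052])]
301 [(280, [0.533, -0.061, 0.053]), (345, [0.557, -0.061, 0.053])]
304 [(280, [0.534, -0.059, 0.055]), (345, [0.556, -0.059, 0.055])]
307 [(280, [0.534, -0.057, 0.057]), (345, [0.556, -0.057, 0.057])]
310 [(280, [0.534, -0.056, 0.058]), (345, [0.556, -0.056, 0.058])]
```

View pics/w18.png

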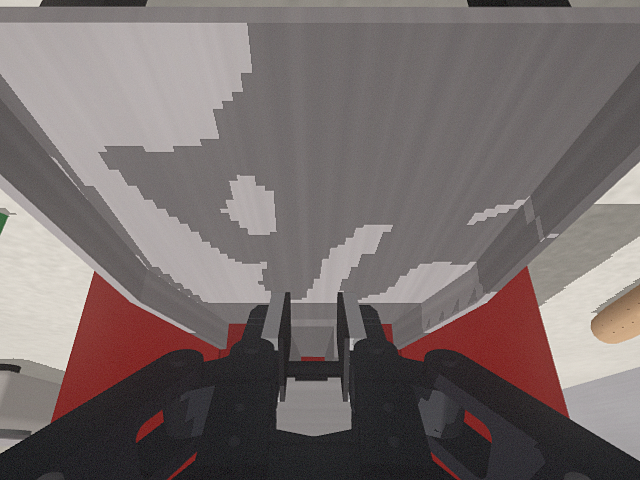

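step_arm:
  targets: [0,0,0,0,0.004,0.0035,0.018,0,0,0,0,0.008,0.0075,0.018,0,0,0,0,0.012,0.0115,0.018,0,0,0,0,0.016,0.0155,0.018,0,0,0,0,0.019,0.0185,0.018,0,0,0,0,0.022,0.0215,0.018,0,0,0,0,0.024,0.0235,0.018,0,0,0,0,0.024,0.0235,0.018]

```text
clock: 19.05
tool_pos: [0.5447, -0.134, 0.0295]
tcp_rot: [2.357, 0.001, -0.001]
force: [-0.2, 0.7, -0.6]
gripper_width: 0.211
```

```bash
python3 v.py w19
python3 - <<'E'
from h import *
z=np.load("w19.npz"); R=Rn.from_matrix(z["R"]); d=z["d"]; W,T=wcloud(d,z["P"],R)
for v in range(290,370,4): print(v,[ (u,W[v,u].round(3).tolist(),z["p"][v,u].tolist()) for u in (300,316)])
E
```

```text
t 19.05 pos [ 0.5447 -0.134   0.0295] rot [ 2.357e+00  1.000e-03 -1.000e-03] F [-0.2  0.7 -0.6] g 0.211
finger pts maxz L/R [np.float64(-0.0294), np.float64(-0.0295)]
290 [(300, [0.54, -0.104, 0.045], [147, 140, 140]), (316, [0.546, -0.106, 0.045], [142, 137, 135])]
294 [(300, [0.54, -0.108, 0.046], [146, 139, 141]), (316, [0.546, -0.108, 0.046], [143, 136, 138])]
298 [(300, [0.539, -0.114, 0.045], [144, 43, 42]), (316, [0.546, -0.112, 0.046], [139, 37, 38])]
302 [(300, [0.539, -0.115, 0.047], [156, 152, 154]), (316, [0.546, -0.115, 0.047], [160, 152, 154])]
306 [(300, [0.539, -0.115, 0.048], [156, 151, 151]), (316, [0.546, -0.117, 0.048], [162, 156, 155])]
310 [(300, [0.539, -0.121, 0.048], [134, 128, 129]), (316, [0.546, -0.121, 0.048], [136, 131, 130])]
314 [(300, [0.539, -0.129, 0.047], [134, 130, 128]), (316, [0.546, -0.131, 0.046], [135, 130, 130])]
318 [(300, [0.539, -0.14, 0.045], [137, 131, 131]), (316, [0.546, -0.141, 0.045], [136, 130, 131])]
322 [(300, [0.538, -0.151, 0.044], [133, 127, 128]), (316, [0.546, -0.151, 0.044], [132, 128, 128])]
326 [(300, [0.538, -0.162, 0.04
[... 342 characters left out ...]
, 0.036], [131, 128, 124])]
342 [(300, [0.536, -0.229, 0.033], [138, 133, 132]), (316, [0.547, -0.23, 0.033], [134, 130, 129])]
346 [(300, [0.535, -0.254, 0.03], [143, 137, 135]), (316, [0.547, -0.255, 0.03], [139, 129, 131])]
350 [(300, [0.539, -0.141, 0.06], [49, 51, 51]), (316, [0.546, -0.142, 0.059], [51, 52, 53])]
354 [(300, [0.539, -0.141, 0.061], [51, 50, 52]), (316, [0.546, -0.142, 0.061], [56, 50, 54])]
358 [(300, [0.539, -0.142, 0.063], [54, 51, 51]), (316, [0.546, -0.141, 0.063], [54, 52, 54])]
362 [(300, [0.539, -0.143, 0.065], [46, 47, 46]), (316, [0.546, -0.143, 0.064], [45, 42, 46])]
366 [(300, [0.539, -0.149, 0.065], [54, 52, 53]), (316, [0.546, -0.149, 0.065], [50, 48, 47])]
```

View pics/w19.png

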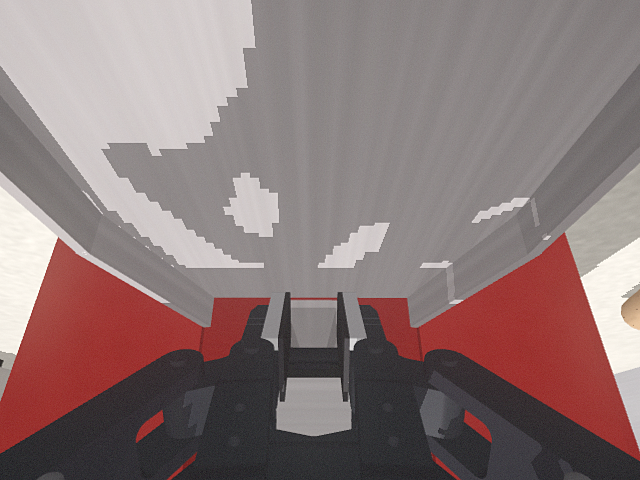

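step_arm:
  targets: [0,0,0,0,0.0015,0.0015,0.018,0,0,0,0,0.003,0.003,0.018,0,0,0,0,0.0045,0.0045,0.018,0,0,0,0,0.0055,0.0055,0.018,0,0,0,0,0.0055,0.0055,0.018,0,0,0,0,0.0055,0.0055,0.018,0,0,0,0,0.0055,0.0055,0.018,0,0,0,0,0.0055,0.0055,0.018]

```text
clock: 19.9
tool_pos: [0.5449, -0.141, 0.0295]
tcp_rot: [2.358, 0.001, -0.0]
force: [-0.7, 0.2, -0.7]
gripper_width: 0.209
```

```bash
python3 v.py w20
python3 - <<'E'
from h import *
z=np.load("w20.npz"); R=Rn.from_matrix(z["R"]); d=z["d"]; W,T=wcloud(d,z["P"],R)
for v in range(290,370,5): print(v,[ (u,W[v,u].round(3).tolist(),z["p"][v,u].tolist()) for u in (300,316)])
E
```

```text
t 19.9 pos [ 0.5449 -0.141   0.0295] rot [ 2.358e+00  1.000e-03 -0.000e+00] F [-0.7  0.2 -0.7] g 0.209
finger pts maxz L/R [np.float64(-0.0306), np.float64(-0.0309)]
290 [(300, [0.54, -0.111, 0.045], [146, 137, 139]), (316, [0.546, -0.111, 0.046], [143, 139, 139])]
295 [(300, [0.538, -0.173, 0.024], [142, 124, 125]), (316, [0.547, -0.172, 0.024], [141, 126, 125])]
300 [(300, [0.539, -0.14, 0.039], [53, 54, 57]), (316, [0.546, -0.141, 0.039], [58, 54, 59])]
305 [(300, [0.539, -0.14, 0.041], [59, 55, 62]), (316, [0.546, -0.14, 0.041], [52, 50, 54])]
310 [(300, [0.539, -0.14, 0.044], [58, 59, 57]), (316, [0.546, -0.141, 0.044], [56, 51, 55])]
315 [(300, [0.54, -0.125, 0.051], [62, 59, 61]), (316, [0.546, -0.124, 0.051], [59, 60, 57])]
320 [(300, [0.54, -0.124, 0.053], [61, 58, 61]), (316, [0.546, -0.124, 0.053], [60, 57, 54])]
325 [(300, [0.54, -0.125, 0.055], [68, 63, 65]), (316, [0.546, -0.124, 0.056], [66, 67, 70])]
330 [(300, [0.54, -0.124, 0.057], [62, 57, 61]), (316, [0.546, -0.124, 0.058], [65, 62, 63])]
335 [(300, [0.54, -0.125, 0.059], [146, 140, 140]), (316, [0.546, -0.124, 0.059], [141, 135, 134])]
340 [(300, [0.54, -0.122, 0.062], [180, 175, 176]), (316, [0.546, -0.123, 0.062], [181, 175, 176])]
345 [(300, [0.54, -0.123, 0.064], [191, 185, 185]), (316, [0.546, -0.125, 0.063], [188, 181, 182])]
350 [(300, [0.54, -0.124, 0.065], [189, 182, 182]), (316, [0.546, -0.124, 0.065], [189, 185, 184])]
355 [(300, [0.54, -0.124, 0.067], [184, 181, 179]), (316, [0.546, -0.125, 0.067], [183, 178, 177])]
360 [(300, [0.54, -0.123, 0.069], [183, 177, 178]), (316, [0.546, -0.123, 0.069], [184, 179, 179])]
365 [(300, [0.54, -0.122, 0.071], [184, 180, 178]), (316, [0.546, -0.124, 0.071], [183, 178, 177])]
```

View pics/w20.png

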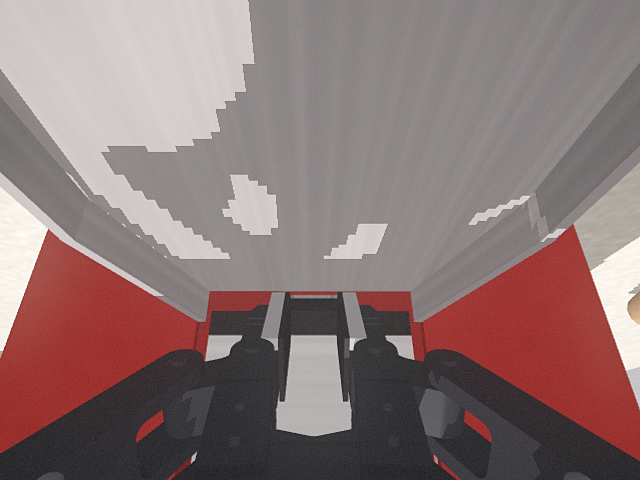

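step_arm:
  targets: [0,0,0,0,-0.004,-0.008,0.018,0,0,0,0,-0.009,-0.018,0.018,0,0,0,0,-0.014,-0.03,0.018,0,0,0,0,-0.02,-0.045,0.018,0,0,0,0,-0.028,-0.065,0.018,0,0,0,0,-0.036,-0.09,0.018,0,0,0,0,-0.045,-0.12,0.018,0,0,0,0,-0.05,-0.14,0.018]

```text
clock: 20.75
tool_pos: [0.5456, -0.0028, 0.0943]
tcp_rot: [2.36, 0.0, 0.003]
force: [-0.5, -0.8, -0.3]
gripper_width: 0.208
```

step_arm:
  targets: [0,0,0,0,-0.04,-0.04,0.018,0,0,0,0,-0.06,-0.06,0.018,0,0,0,0,-0.08,-0.08,0.018,0,0,0,0,-0.08,-0.08,0.018,0,0,0,0,-0.08,-0.08,0.018,0,0,0,0,-0.08,-0.08,0.018,0,0,0,0,-0.08,-0.08,0.018,0,0,0,0,-0.08,-0.08,0.018]

```text
clock: 21.55
tool_pos: [0.5449, 0.1051, 0.0937]
tcp_rot: [2.357, 0.001, -0.002]
force: [0.0, -0.1, -0.3]
gripper_width: 0.212
```

```bash
python3 v.py w21
python3 - <<'E'
from h import *
for n in("top","scene"):
    p,d=optics.snapshot(n); cv2.imwrite(f"pics/{n}21.png",p[:,:,::-1]); np.savez(f"{n}21.npz",p=p,d=d)
E
```

```text
t 21.55 pos [0.5449 0.1051 0.0937] rot [ 2.357e+00  1.000e-03 -2.000e-03] F [ 0.  -0.1 -0.3] g 0.212
finger pts maxz L/R [np.float64(-0.0415), np.float64(-0.0415)]
```

View pics/w21.png

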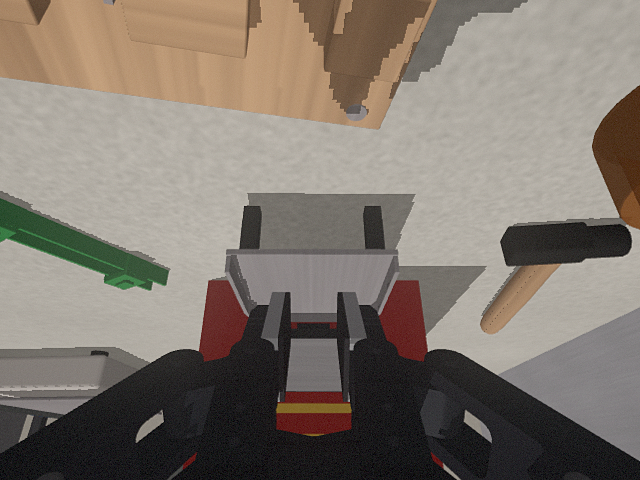

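View pics/scene21.png

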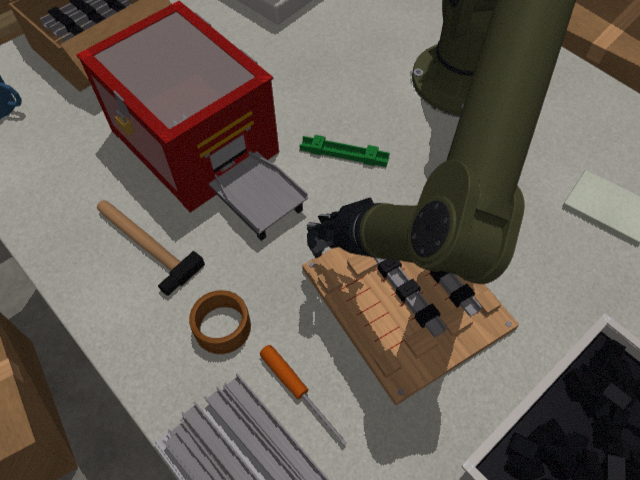

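View pics/top21.png

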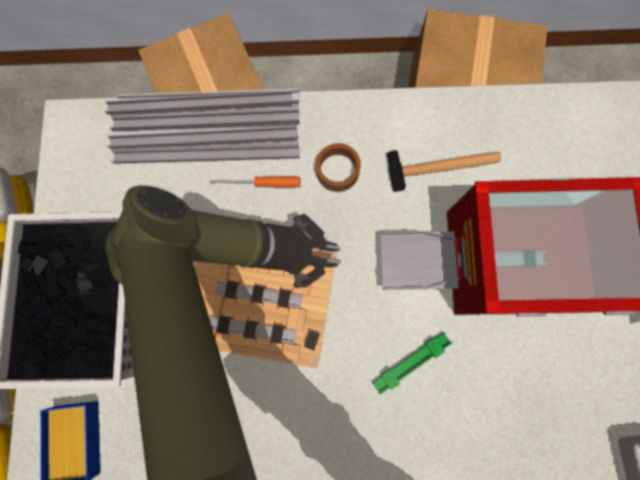

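Run:
```python
from h import *
z=np.load("w21.npz"); W,T=wcloud(z["d"],z["P"],Rn.from_matrix(z["R"]))
for v in range(318,395,8): print(v,W[v,315].round(3),z["p"][v,315])
print(robot.observe()["force"]); print(ticket.finish_job())
```

```text
318 [ 0.546 -0.101  0.045] [87 84 83]
326 [ 0.547 -0.14   0.042] [30 27 32]
334 [ 0.546 -0.121  0.056] [37 36 36]
342 [ 0.546 -0.121  0.064] [122 119 116]
350 [ 0.546 -0.123  0.071] [117 114 111]
358 [ 0.546 -0.121  0.079] [118 112 113]
366 [ 0.546 -0.121  0.087] [119 114 115]
374 [ 0.546 -0.122  0.094] [119 116 115]
382 [ 0.546 -0.123  0.101] [115 112 115]
390 [ 0.546 -0.122  0.109] [118 116 116]
[ 0.43748869 -0.23740271  0.50506538]
the job is handed in; nothing more can be done
None
```

The faulty strip (far nest, no middle clip) is inside the red reject box, the flap is shut behind it, and the job is handed in at about 22 s of the 53 s allowed. I lifted it out and fed it nose first over the tray and through the flap. I then regripped it at the tail with the gripper leaning 45° and pushed it past the sill with the fingertips until it dropped.

**Last checks:**
- **Strip:** it lies on the box floor. Its tail clip reads about 40 mm above the table, and the strip shows through the clear lid.
- **Flap:** it hangs upright about 10 mm behind the wall's outer face, which matches shut.
- **Everything else:** the good strips, the tools, the loose clip and the green look-alike show no change in the pictures, by eye. The gripper ended up clear of everything. The force readings after each move never passed about 6 N.

**Disagreements:**
- **Fingertip position:** the real fingertips were about 36 mm short of the reported TCP. My first grasp therefore closed above the strip without touching it. I measured the offset with the wrist camera and corrected for it afterwards.
- **Tail clearance:** the tail lies only about 0 to 1 mm inside the wall by the camera estimate. It could only have dropped once it was past the sill.

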